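# Find the balance point of a drying-rack bar and set its hanger there

### The arm

A 6-joint arm with a two-finger parallel gripper is mounted at the origin on the work surface. World frame = base frame: x ahead of the robot, y to its left, z up, the work surface at z = 0. Lengths are in m, angles in rad, forces in N, time in s.
With the tool pointing down it reaches from about 0.275 to 0.725 m from the base axis. Payload 15.9 kg.
Tool frame: the origin (TCP) lies midway between the tips of the shut fingers; the grasp point (between the pads) lies 19 mm behind it; z points along the fingers, y is the direction in which the jaws open and shut (so a half turn about z gives the same grasp; the last joint's range is limited). The gripper opens to 85 mm and grips with 20 to 120 N. Pads are 22 mm wide; open, the fingers measure 114 mm over their backs; the gripper's body (76 mm by 85 mm) begins 54 mm behind the grasp point. The pads swing forward as they close: fully open they stand 13 mm farther back than shut.
Start: joints at [-1.224, 0.213, -0.034, 1.323, 0, 1.571], TCP at [0.17, -0.47, 0.231] pointing down, gripper open.
Joint ranges: [-2.98, 2.98], [-0.74, 1.72], [-1.14, 1.35], [-2.1, 2.04], [-1.57, 1.44], [-3.14, 3.14]. Speed limits (rad/s): [1.89, 1.89, 2.39, 2.57, 3.14, 3.14].

### API

Orientations are given as a rotation vector (axis times angle).
In Python, from station import * gives the robot as it stands.
- The arm moves only by the tool send_rows, never from a script. Its argument "increments" is a list of rows, each a list of 6 numbers: the shift along the tool's x, y, z in m, then the turn, a rotation vector about the tool's x, y, z in units of 5 degrees (1.0 is 5 degrees). In form: [[dx, dy, dz, wx, wy, wz], ...]. A call has 1 to 20 rows; each row shifts and turns the commanded pose from where the row before left it, along the tool's axes as they then stand; what a row does not reach is not made up. A row lasts 1/12 s, in which the tool goes at most 41.7 mm and 7.16 degrees, less where a joint would pass 70% of its speed; a pose out of reach is approached as far as the arm can. A call with a gripper value outside its range is refused whole. "gripper" is the gripper command: -1 is fully open, 1 is shut, values between are in proportion, set as the call begins (left out, the last holds). The fingers move at their own pace and stop on an object; "newtons" is the grip in N (left out, the last holds). Time passes only in rows, so rows that do not move let the fingers close. It gives the time, the measured TCP pose, the force and the opening at its end, in the units of the state.
- get_state(): the state, without advancing time (a new reading comes with each control period).
- camera(name): name is "scene" or "side" or "wrist"; returns the picture (480x640x3 uint8, blue, green, red); there is no depth.
- get_calibration(name): a dict with "mtx" (3x3 intrinsics, pixels), "dist_coeffs" ([k1, k2, p1, p2, k3] as OpenCV has them; the pictures are not rectified), "rvec" (rotation vector, rad) and "tvec" (3), from world to camera coordinates, as OpenCV has them. Camera axes: x right, y down, z forward; pixel columns grow to the right and rows downward; lengths in m; the calibration is good to about 2 mm. A picture is of the moment at which its call begins: read the wrist's pose just before it. get_calibration takes no time and is no camera call; for the wrist camera it gives the pose at the moment of the call.
- hand_in(): hands the job in, once; it reports no verdict.
Trained networks look in the newest picture that a camera, given by its name, has taken for a name from the list of things; names that differ only in an ending like _2 or _b are one class to them, and where a whole thing is asked for, a point or a joint stands for the part that bears it (a point fixed in the world has none). Each returns a list of dicts, best first, with "p" (0 to 1); they miss things now and then, are a little off and sometimes report something else, mostly with a low value. They report only what shows in the picture. A call takes as long as a camera call. They do not tell look-alikes from the thing itself.
- boxes_of(camera, name): "position" ([x, y, z] in m, in world coordinates, good to about 4 mm: the middle of the surface that is visible of it).
- trace(camera, name): "mask" (480x640 bool, what is visible of it).
The state is a dict: "t": time; "joint_pos": joint angles; "qd": joint speeds; "joint_torque": joint torques, N m; "eef_pos": TCP position; "tool_rot": TCP orientation; "contact_force": force on the tool from outside, world axes, zero at the start; "ft_torque": the same for the moment, N m; "finger_gap": finger opening in m.
Only numpy, scipy, OpenCV 4.12 (cv2) and the standard library are available. Lean on these libraries where they do the work, as an engineer would, in place of code of your own. Each camera call takes 0.05 s, during which the arm holds its last target.

### The job

The wooden drying-rack bar is to hang from a single hanger, so find where it balances: without lifting it off, slide it, blue end first, out over the edge of the dark chopping board until it only just tips and its blue end comes down on the white lower board by itself, and stop there. Then mark that balance point by setting the red hanger saddle astride the bar, seated, with its middle right above the board's edge, and leave the bar tipped like that. Leave the mug, jar, bowl and tray where they are.

Things in the scene. Friction and masses are not known exactly. Their poses are not given: they have to be found in the camera images.
- lower_board: Fixed white board, 640 long x 150 wide x 25 thick, lying on the table; the dark chopping board lies on one half of it. Origin on the table top, right under the middle of the chopping board's edge; +x points level along the boards, the way to slide the bar; the white board reaches 330 mm that way; z up.
- edge (a point): Middle of the fulcrum edge: the end of the fixed dark chopping board (310 long x 150 wide x 30 thick) where it steps down 30 mm to the white board. At the chopping board's top, 55 mm above the table. +x points level, square to the edge, out over the white board (the way to slide the bar); the chopping board lies on the -x side; y along the edge.
- bar_mid (a point): Centre of the pale wooden bar (420 long x 28 wide x 22 high, 0.3 to 0.5 kg), at first flat on the chopping board, its blue end out over the edge. +x runs along it to the blue end, z up through its height. Its balance point, shifted by an unseen steel insert, lies 30 to 78 mm from this centre towards the brass end, different each time.
- bar_nose (a point): Centre of the blue end face of the bar, 210 mm from bar_mid, 11 mm above the bar's underside. When the bar tips, this end drops onto the white board, the bar slopes about 0.12 rad and its two ends then differ by about 45 mm in height.
- bar_tail (a point): Centre of the bar's brass-capped end face, 210 mm from bar_mid, 11 mm above the bar's underside. Flat, 28 x 22 mm, can be pushed. The bar cannot tip while it is gripped or while something presses on this end: let go or back off a few mm after each nudge to see. On tipping this end rises some 15 to 20 mm.
- saddle_mid (a point): Centre of the red hanger saddle, 30 mm above its feet: an upside-down U, 36 long (its x) x 48 wide (y) x 60 high, 40 g, standing on its two legs between robot and boards. Channel along x, 36 wide (the bar is 28), 18 deep; legs 6 thick; top plate at heights 18 to 24; on it a grip fin 22 (x) x 14 (y), from 24 to 60. Either way round will do.
- saddle_foot (a point): The point midway between the undersides of the saddle's two legs; a white line on each leg marks the middle. With the saddle seated on the bar it lies 4 mm above the bar's underside.
- mug: White mug, 80 across, 95 high, a bystander. Origin under its centre.
- jar: Closed jar with a yellow cap, 72 across, 110 high, a bystander. Origin under its centre.
- bowl: Steel mixing bowl, 170 across, 75 high, a bystander. Origin under its centre.
- tray: White open tray, 130 x 100 x 35 high, a bystander. Origin under its centre.
Things that resemble listed ones, but are neither listed nor needed, are in the scene too. What is shaped like the part that bears saddle_mid but green or orange is not meant.

How it is judged:
By the outcome, as a careful person would: the job done as asked, in the order asked, and still so for the second after the job is handed in, with the robot touching nothing.
It also fails if it takes over 62 s, if anything falls off the work surface, if the arm or the gripper's body presses on something with over 40 N, if the wrist force passes 120 N, or if a joint passes its speed limit or range.

## Working session

There is one attempt and no reset: what is moved stays moved. The work goes in short steps, Python scripts to look and compute and a tool call to move; the robot and the scene stay as the last step left them, time stands still between calls to the robot, and variables do not carry over. Pictures are saved under pics/ and viewed, and the job is handed in when it is done.

Besides the shell and the picture viewer there is one more tool, called after ">>>" as name(argument=value, ...), one argument or row to a line, values as JSON. send_rows: Moves the arm, as the interface text tells. Its arguments: {"type":"object","properties":{"increments":{"type":"array"},"gripper":{"type":"number"},"newtons":{"type":"number"}},"required":["increments"]}

```bash
mkdir -p pics; ls; python3 - <<'E'
from station import *
import cv2
s=get_state();print(s)
for c in ["scene","side","wrist"]:
    cv2.imwrite(f"pics/{c}0.png",camera(c)); k=get_calibration(c);print(c,k)
E
```

```text
pics
{'t': 0.0, 'joint_pos': array([-1.22400059e+00,  2.13374163e-01, -3.50603131e-02,  1.32348732e+00,
        2.50385498e-07,  1.57076620e+00]), 'qd': array([ 0.00249554,  0.0006386 , -0.00151859,  0.00068826,  0.00087795,
       -0.00078699]), 'joint_torque': array([ 1.34571073e-03, -6.86168146e+01,  4.87116516e+01,  1.79980957e-02,
        1.35515702e-04,  1.37667337e-05]), 'eef_pos': array([ 0.1698287 , -0.46991675,  0.23080668]), 'tool_rot': array([-3.09338183e+00, -5.41875101e-01,  3.04491086e-04]), 'contact_force': array([-0.07340014,  0.52276984,  0.15665056]), 'ft_torque': array([ 0.01012292,  0.0214795 , -0.01131794]), 'finger_gap': 0.08510013268071652}
scene {'mtx': array([[581.19035911,   0.        , 328.11389368],
       [  0.        , 581.19035911, 239.65912753],
       [  0.        ,   0.        ,   1.        ]]), 'dist_coeffs': array([0.05445639, 0.        , 0.        , 0.        , 0.        ]), 'rvec': array([ 0.68848273,  2.83654397, -0.79709708]), 'tvec': array([ 0.45990475, -0.11326666,  1.48377919])}
side {'mtx': array([[530.25543806,   0.        , 322.41031282],
       [  0.        , 530.25543806, 239.62195558],
       [  0.        ,   0.        ,   1.        ]]), 'dist_coeffs': array([0.01193529, 0.        , 0.        , 0.        , 0.        ]), 'rvec': array([ 0.60823314, -2.63547722,  1.22372713]), 'tvec': array([0.43565963, 0.22362196, 1.27717768])}
wrist {'mtx': array([[346.87214225,   0.        , 325.38787304],
       [  0.        , 346.87214225, 244.3032424 ],
       [  0.        ,   0.        ,   1.        ]]), 'dist_coeffs': array([-0.00554589,  0.        ,  0.        ,  0.        ,  0.        ]), 'rvec': array([-2.35891395,  1.65569726,  0.25477769]), 'tvec': array([-0.50013988, -0.03902059,  0.37906701])}
```

View pics/scene0.png

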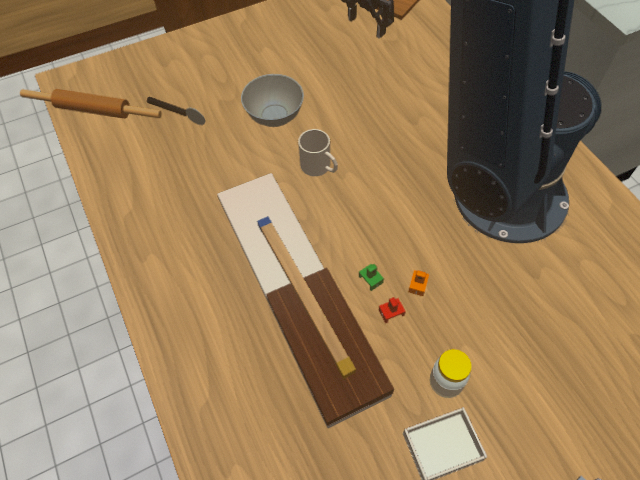

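View pics/side0.png

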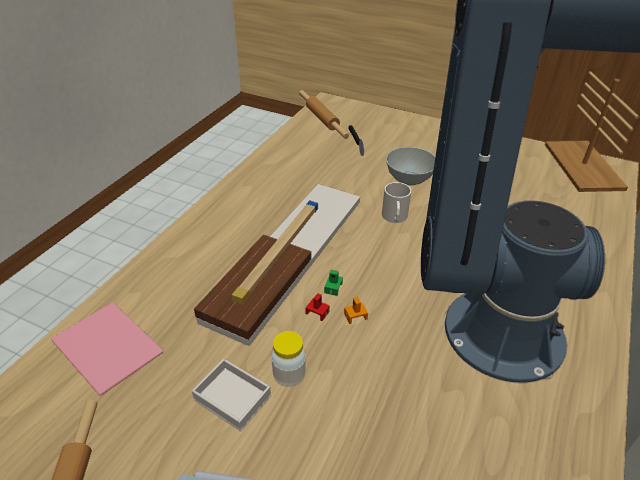

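View pics/wrist0.png

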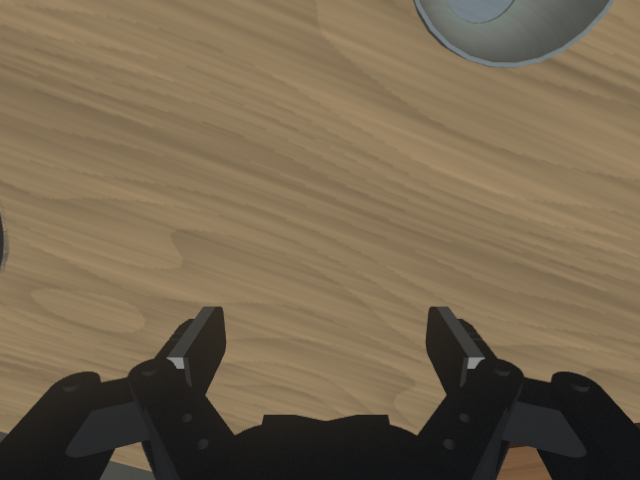

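```bash
cat > h.py <<'E'
from station import *
import cv2, numpy as np
def cal(c):
    k=get_calibration(c); R=cv2.Rodrigues(np.array(k["rvec"]))[0]
    return k,R,np.array(k["tvec"]).ravel()
def w2p(c,P,k=None):
    k=k or get_calibration(c)
    return cv2.projectPoints(np.array(P,float).reshape(-1,1,3),k["rvec"],k["tvec"],k["mtx"],k["dist_coeffs"])[0].reshape(-1,2)
def p2w(c,px,z,k=None):
    k=k or get_calibration(c); R=cv2.Rodrigues(np.array(k["rvec"]))[0];t=np.array(k["tvec"]).ravel()
    u=cv2.undistortPoints(np.array(px,float).reshape(-1,1,2),k["mtx"],k["dist_coeffs"]).reshape(-1,2)
    d=np.c_[u,np.ones(len(u))]@R; C=-R.T@t
    return C+d*((np.atleast_1d(z)-C[2])/d[:,2])[:,None]
def crop(img,x0,y0,x1,y1,s,fn):
    cv2.imwrite(fn,cv2.resize(img[y0:y1,x0:x1],None,fx=s,fy=s,interpolation=cv2.INTER_CUBIC))
E
python3 - <<'E'
from h import *
a=cv2.imread("pics/scene0.png");crop(a,210,165,410,315,4,"pics/sc_a.png");crop(a,260,280,460,430,4,"pics/sc_b.png")
b=cv2.imread("pics/side0.png");crop(b,190,180,390,330,4,"pics/si_a.png")
for c in("scene","side"):
  camera(c)
  for n in ("bar_mid","bar_nose","bar_tail","saddle_mid","saddle_foot","edge","mug","jar","bowl","tray"):
    print(c,n,[(np.round(d["position"],3),round(d["p"],2)) for d in boxes_of(c,n)][:4])
E
```

```text
scene bar_mid [(array([0.598, 0.061, 0.079]), 0.62)]
scene bar_nose [(array([0.596, 0.064, 0.081]), 0.73)]
scene bar_tail [(array([0.6  , 0.061, 0.078]), 0.82)]
scene saddle_mid [(array([0.435, 0.148, 0.024]), 0.75), (array([0.343, 0.116, 0.022]), 0.54)]
scene saddle_foot [(array([0.343, 0.116, 0.026]), 0.92), (array([0.434, 0.051, 0.03 ]), 0.74), (array([0.435, 0.148, 0.028]), 0.66)]
scene edge [(array([0.612, 0.178, 0.052]), 0.77), (array([0.594, 0.062, 0.076]), 0.7)]
scene mug [(array([ 0.388, -0.305,  0.059]), 0.63)]
scene jar [(array([0.426, 0.344, 0.108]), 0.92)]
scene bowl [(array([ 0.41 , -0.562,  0.043]), 0.82)]
scene tray [(array([0.479, 0.432, 0.009]), 0.65)]
side bar_mid [(array([0.591, 0.071, 0.08 ]), 0.63)]
side bar_nose [(array([0.586, 0.075, 0.08 ]), 0.73)]
side bar_tail [(array([0.591, 0.072, 0.075]), 0.76), (array([0.424, 0.146, 0.021]), 0.59)]
side saddle_mid [(array([0.339, 0.124, 0.023]), 0.77), (array([0.422, 0.054, 0.024]), 0.73), (array([0.424, 0.146, 0.023]), 0.65)]
side saddle_foot [(array([0.425, 0.05 , 0.023]), 0.91), (array([0.421, 0.15 , 0.024]), 0.81), (array([0.337, 0.118, 0.026]), 0.81)]
side edge [(array([0.578, 0.195, 0.056]), 0.94)]
side mug [(array([ 0.389, -0.295,  0.064]), 0.61)]
side jar [(array([0.4  , 0.351, 0.086]), 0.75)]
side bowl [(array([ 0.422, -0.571,  0.047]), 0.75)]
side tray [(array([ 0.493,  0.433, -0.   ]), 0.97)]
```

View pics/sc_a.png

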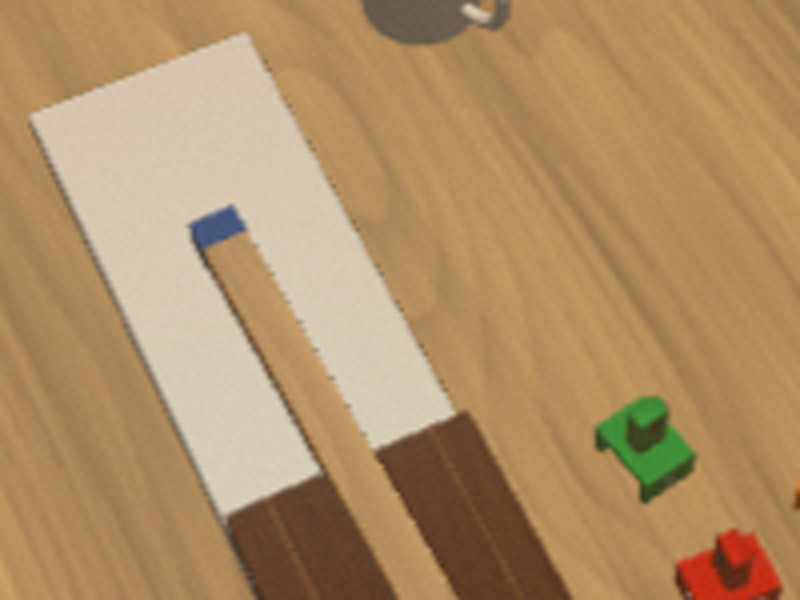

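View pics/sc_b.png

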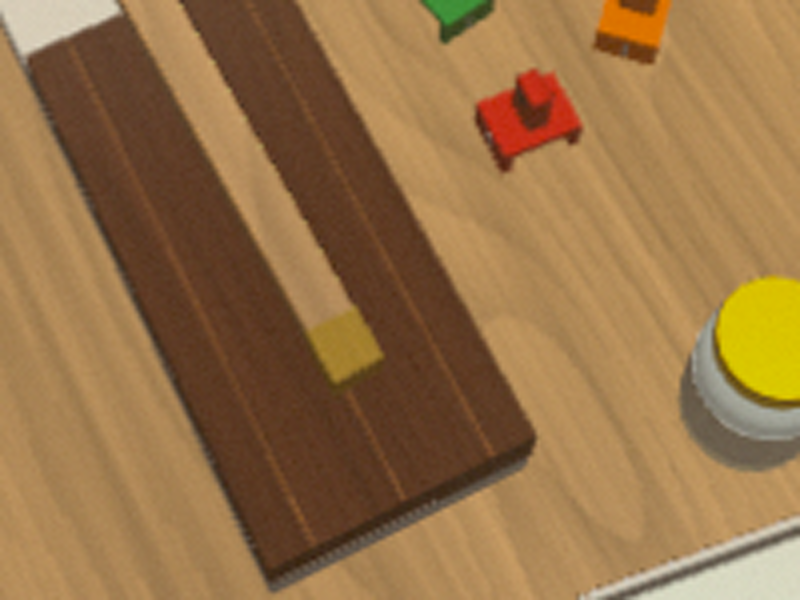

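View pics/si_a.png

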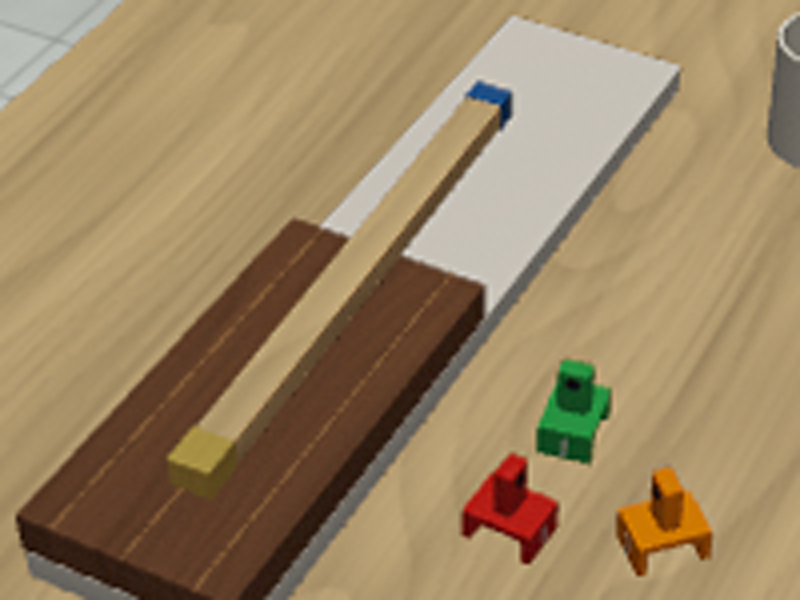

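```bash
cat > fit.py <<'E'
from h import *
from scipy.optimize import minimize
BX={"saddle":[(-18,18,-24,-18,0,24),(-18,18,18,24,0,24),(-18,18,-24,24,18,24),(-11,11,-7,7,24,60)],
    "bar":[(-210,210,-14,14,-11,11)],"dark":[(-310,0,-75,75,25,55)]}
def render(c,k,name,x,y,yaw,z=0,pitch=0,S=4):
    m=np.zeros((480*S,640*S),np.uint8)
    cy,sy=np.cos(yaw),np.sin(yaw);cp,sp=np.cos(pitch),np.sin(pitch)
    R=np.array([[cy,-sy,0],[sy,cy,0],[0,0,1]])@np.array([[cp,0,sp],[0,1,0],[-sp,0,cp]])
    for b in BX[name]:
        P=np.array([[X,Y,Z] for X in b[:2] for Y in b[2:4] for Z in b[4:]])/1000
        p=w2p(c,P@R.T+[x,y,z],k)
        h=cv2.convexHull(np.round((p+.5)*S-.5).astype(np.int32))
        cv2.fillConvexPoly(m,h,255)
    return cv2.resize(m,(640,480),interpolation=cv2.INTER_AREA)/255.
def red(img):
    h=cv2.cvtColor(img,cv2.COLOR_BGR2HSV)
    return (((h[...,0]<5)|(h[...,0]>173))&(h[...,1]>170)&(h[...,2]>40)).astype(float)
def fit(name,masks,x0,z=0,pitch=0,cams=("scene","side"),zfree=False):
    ks={c:get_calibration(c) for c in cams}
    def f(v):
        e=0
        for c in cams:
            r=render(c,ks[c],name,v[0],v[1],v[2],z+(v[3] if zfree else 0),pitch+(v[4] if zfree else 0)); m=masks[c]
            e+=1-np.minimum(r,m).sum()/np.maximum(r,m).sum()
        return e
    n=len(x0); sim=np.vstack([x0]+[np.array(x0)+np.eye(n)[i]*([.008,.008,.15] if name=="saddle" else [.008,.008,.03,.005,.03])[i] for i in range(n)])
    r=minimize(f,x0,method="Nelder-Mead",options=dict(initial_simplex=sim,xatol=1e-4,fatol=1e-4,maxiter=200))
    return r.x,r.fun
E
cat > m1.py <<'E'
from fit import *
im={c:cv2.imread(f"pics/{c}0.png") for c in("scene","side")}
M={}
for c in im:
    m=red(im[c]); w=w2p(c,[[.43,.148,.03]])[0]; mm=np.zeros_like(m); x,y=int(w[0]),int(w[1]); mm[y-30:y+30,x-30:x+30]=m[y-30:y+30,x-30:x+30]; M[c]=mm; print(c,mm.sum())
for cs in (("scene","side"),("scene",),("side",)):
  best=min((fit("saddle",M,[.43,.148,a],cams=cs) for a in (0.3,1.1,1.9,2.7)),key=lambda r:r[1])
  print("saddle",cs,best)
print(p2w("scene",[(267,293.8),(326.8,268),(327,423.8),(393.2,389)],.055))
q=lambda p:(p[0]/4+190,p[1]/4+180)
print(p2w("side",[q((485,288)),q((293,218)),q((20,515))],.055))
print("bar", p2w("scene",[(257.5,221.5),(268.5,216.2),(343.7,375.5),(355.5,368.7)],.077))
print(p2w("side",[q((168,457)),q((202,428)),q((237,440)),q((471,82)),q((513,94))],.077))
for c in im:
    camera(c); t=trace(c,"bar_mid"); print([ (d["p"],d["mask"].sum()) for d in t]); m=t[0]["mask"].astype(float); M[c]=m
    cv2.imwrite(f"pics/barmask_{c}.png",(im[c]*.5+m[...,None]*127).astype(np.uint8))
for cs in (("scene","side"),("scene",),("side",)):
  print("bar",cs,fit("bar",M,[.6,.062,-1.6],z=.066,cams=cs))
E
python3 m1.py
```

```text
scene 171.0
side 310.0
saddle ('scene', 'side') (array([0.43047499, 0.14272733, 1.58956479]), np.float64(0.7761763812166497))
saddle ('scene',) (array([0.43009942, 0.14253977, 1.63520933]), np.float64(0.5975756120979356))
saddle ('side',) (array([0.43051905, 0.14203356, 1.53481415]), np.float64(0.17414507555146286))
[[ 0.66661028 -0.00223047  0.055     ]
 [ 0.51989495  0.00107267  0.055     ]
 [ 0.67622968  0.3082554   0.055     ]
 [ 0.52691701  0.30842033  0.055     ]]
[[ 0.5161441   0.00145845  0.055     ]
 [ 0.66641702 -0.00423455  0.055     ]
 [ 0.67103189  0.30278093  0.055     ]]
bar [[ 0.61260916 -0.17278547  0.077     ]
 [ 0.58374406 -0.17449304  0.077     ]
 [ 0.60600004  0.24477569  0.077     ]
 [ 0.57836682  0.24333113  0.077     ]]
[[ 0.60574818  0.24155726  0.077     ]
 [ 0.60067317  0.21231071  0.077     ]
 [ 0.5766653   0.21154885  0.077     ]
 [ 0.61482985 -0.17346822  0.077     ]
 [ 0.58111518 -0.17405543  0.077     ]]
[(0.33, np.int64(416))]
[(0.79, np.int64(1627))]
bar ('scene', 'side') (array([ 0.59656309,  0.03276622, -1.55142944]), np.float64(1.0707513111106584))
bar ('scene',) (array([ 0.6  ,  0.062, -1.6  ]), np.float64(1.0))
bar ('side',) (array([ 0.59656309,  0.03276622, -1.55142944]), np.float64(0.07075131111065835))
```

>>> send_rows(
  increments=[
    [0, 0, 0, 0, 0, -1.4],
    [0, 0, 0, 0, 0, -1.4],
    [0, 0, 0, 0, 0, -1.4],
    [0, 0, 0, 0, 0, -1.4],
    [0, 0, 0, 0, 0, -1.4],
    [0, 0, 0, 0, 0, -1.4],
    [0, 0, 0, 0, 0, -1.4],
    [0, 0, 0, 0, 0, -1.4],
    [0, 0, 0, 0, 0, -1.4],
    [0, 0, 0, 0, 0, -1.43],
  ],
  gripper=1,
)

```text
t: 2.28
eef_pos: [0.17, -0.4702, 0.2313]
tool_rot: [2.214, 2.228, 0.0]
contact_force: [0.5, 0.5, 0.3]
finger_gap: -0.0
```

>>> send_rows(
  increments=[
    [0.035, 0.0192, 0, 0, 0, 0],
    [0.035, 0.0192, 0, 0, 0, 0],
    [0.035, 0.0192, 0, 0, 0, 0],
    [0.035, 0.0192, 0, 0, 0, 0],
    [0.035, 0.0192, 0, 0, 0, 0],
    [0.035, 0.0192, 0, 0, 0, 0],
    [0.035, 0.0192, 0, 0, 0, 0],
    [0.035, 0.0192, 0, 0, 0, 0],
    [0.035, 0.0192, 0, 0, 0, 0],
    [0.035, 0.0192, 0, 0, 0, 0],
    [0.035, 0.0192, 0, 0, 0, 0],
    [0.035, 0.0192, 0, 0, 0, 0],
    [0.035, 0.0192, 0, 0, 0, 0],
    [0.035, 0.0192, 0, 0, 0, 0],
    [0.035, 0.0192, 0, 0, 0, 0],
    [0.035, 0.0192, 0, 0, 0, 0],
    [0.035, 0.0192, 0, 0, 0, 0],
    [0.035, 0.0192, 0, 0, 0, 0],
    [0.03, 0.015, 0, 0, 0, 0],
    [0, 0, 0, 0, 0, 0],
  ],
)

```text
t: 3.95
eef_pos: [0.5318, 0.1946, 0.23]
tool_rot: [-2.216, -2.225, -0.0]
contact_force: [0.5, 0.4, -0.1]
finger_gap: 0.0002
```

```bash
python3 - <<'E'
from h import *
s=get_state();print(s["t"],s["eef_pos"],s["tool_rot"],s["finger_gap"])
cv2.imwrite("pics/w1.png",camera("wrist"))
k,R,t=cal("wrist");print("cam",-R.T@t,R[2])
E
```

```text
3.95 [0.53177882 0.19459828 0.22999867] [-2.21645012e+00 -2.22493827e+00 -6.87707007e-05] 0.00023355206656979974
cam [0.53085417 0.26820685 0.37225378] [-7.08398042e-04 -2.99439973e-01 -9.54114878e-01]
```

View pics/w1.png

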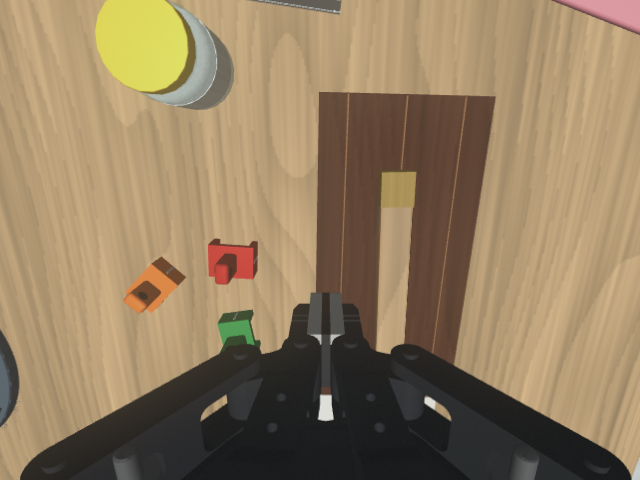

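```bash
python3 - <<'E'
from fit import *
a=cv2.imread("pics/w1.png");crop(a,200,230,270,290,8,"pics/w1s.png");crop(a,310,80,510,230,4,"pics/w1b.png")
m=red(a);mm=m*0;mm[230:295,200:265]=m[230:295,200:265];print(mm.sum())
for y0 in(1.4,1.6,1.8):print(fit("saddle",{"wrist":mm},[.43,.143,y0],cams=("wrist",)))
E
```

```text
911.0
(array([0.42801527, 0.13694966, 1.47803035]), np.float64(0.5065951738071011))
(array([0.42702638, 0.13714123, 1.54576559]), np.float64(0.5074224307745154))
(array([0.42803746, 0.13695015, 1.47683813]), np.float64(0.5063100935993675))
```

View pics/w1b.png

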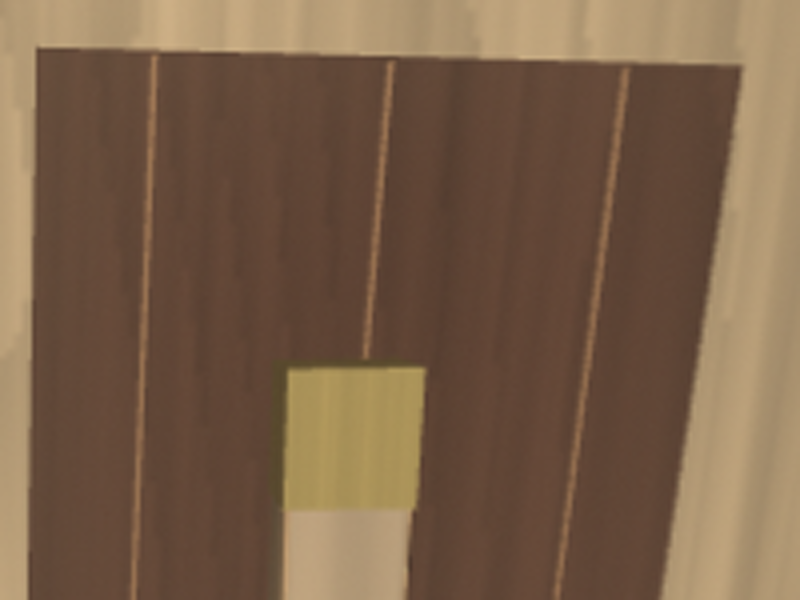

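View pics/w1s.png

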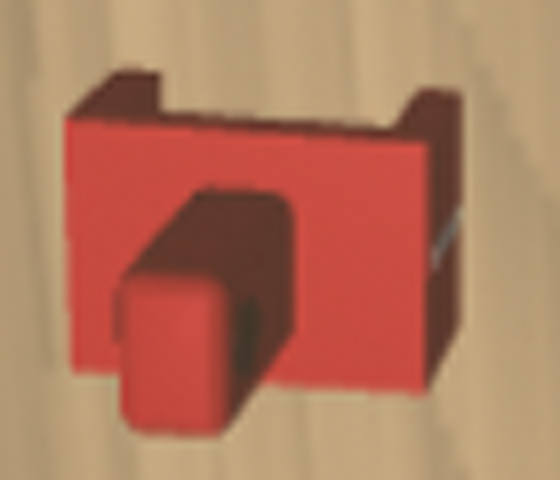

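```bash
sed -i 's/>170)&(h\[...,2\]>40)/>110)\&(h[...,2]>40)/' fit.py; python3 - <<'E'
from fit import *
a=cv2.imread("pics/w1.png")
g=lambda L,x,y,s:[((u+.5)/s-.5+x,(v+.5)/s-.5+y) for u,v in L]
print(p2w("wrist",g([(66,118),(428,143),(428,392),(72,372)],200,230,8),.024))
m=red(a);mm=m*0;mm[230:295,200:265]=m[230:295,200:265];print(mm.sum())
print(fit("saddle",{"wrist":mm},[.43,.143,1.6],cams=("wrist",)))
print("brass",p2w("wrist",g([(287,367),(426,367),(284,510),(413,510)],310,80,4),.077))
print("board",p2w("wrist",g([(37,48),(742,66),(30,590),(662,590)],310,80,4),.055))
im={c:cv2.imread(f"pics/{c}0.png") for c in("scene","side")}
M={}
for c in im:
    m=red(im[c]); w=w2p(c,[[.43,.148,.03]])[0]; mm=np.zeros_like(m); x,y=int(w[0]),int(w[1]); mm[y-20:y+20,x-20:x+20]=m[y-20:y+20,x-20:x+20]; M[c]=mm; 
    print(c,fit("saddle",M,[.43,.143,1.6],cams=(c,)))
E
```

```text
[[0.40671772 0.15842595 0.024     ]
 [0.45423725 0.15514947 0.024     ]
 [0.45212846 0.11959023 0.024     ]
 [0.40397645 0.12231445 0.024     ]]
1241.0
(array([0.42875415, 0.1375804 , 1.50143249]), np.float64(0.3303930720755619))
brass [[0.57728497 0.23969782 0.077     ]
 [0.60637319 0.23981222 0.077     ]
 [0.57819509 0.20935506 0.077     ]
 [0.60603012 0.20946298 0.077     ]]
board [[0.52468599 0.30352764 0.055     ]
 [0.67384488 0.30063143 0.055     ]
 [0.52276298 0.18560559 0.055     ]
 [0.67193775 0.18618012 0.055     ]]
scene (array([0.42962146, 0.14242095, 1.56314408]), np.float64(0.5971266226266919))
side (array([0.43114259, 0.14182036, 1.63564785]), np.float64(0.1699498117942284))
```

>>> send_rows(
  increments=[
    [0.03, 0.0203, 0, 0, 0, 0],
    [0.03, 0.0203, 0, 0, 0, 0],
    [0.03, 0.0203, 0.01, 0, 0, 0],
    [0, 0, 0.035, 0, 0, 0],
    [0, 0, 0.035, 0, 0, 0],
    [0, 0, 0.035, 0, 0, 0],
    [0, 0, 0.03, 0, 0, 0],
    [0, 0, 0.015, 0, 0, 0],
    [0, 0, 0.007, 0, 0, 0],
    [0, 0, 0, 0, 0, 0],
  ],
)

```text
t: 4.83
eef_pos: [0.5904, 0.2788, 0.0632]
tool_rot: [-2.221, -2.221, 0.003]
contact_force: [0.3, 0.1, 0.7]
finger_gap: 0.0002
```

```bash
python3 - <<'E'
from h import *
s=get_state();print(s["t"],s["eef_pos"],s["contact_force"])
cv2.imwrite("pics/w2.png",camera("wrist"))
print(w2p("wrist",[[.592,.240,.077],[.592,.2403,.055],[.592,-.003,.055]]))
E
```

```text
4.8333 [0.59038075 0.27880841 0.06320962] [0.32888458 0.09241467 0.73034593]
[[327.17121017 399.75704285]
 [326.99761591 368.39557015]
 [326.62336179 648.88177572]]
```

View pics/w2.png

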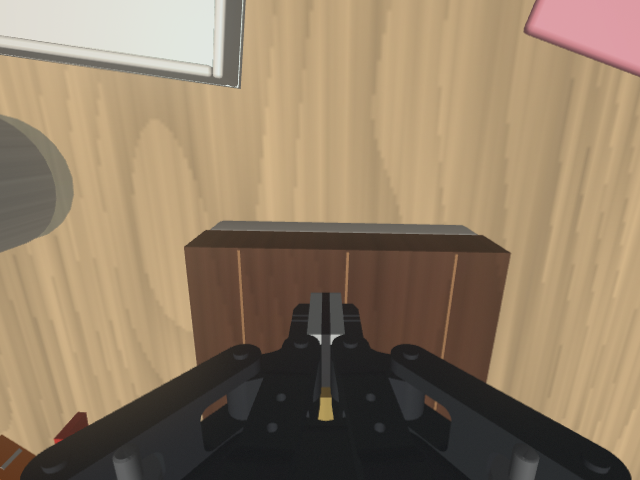

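>>> send_rows(
  increments=[
    [-0.01, 0.001, 0, 0, 0, 0],
    [-0.008, 0.001, 0, 0, 0, 0],
    [-0.004, 0, 0, 0, 0, 0],
    [-0.004, 0, 0, 0, 0, 0],
    [-0.005, 0, 0, 0, 0, 0],
    [-0.006, 0, 0, 0, 0, 0],
    [-0.006, 0, 0, 0, 0, 0],
    [-0.006, 0, 0, 0, 0, 0],
    [-0.006, 0, 0, 0, 0, 0],
    [-0.006, 0, 0, 0, 0, 0],
    [-0.006, 0, 0, 0, 0, 0],
    [-0.004, 0, 0, 0, 0, 0],
    [-0.003, 0, 0, 0, 0, 0],
    [-0.002, 0, 0, 0, 0, 0],
    [-0.001, 0, 0, 0, 0, 0],
    [0, 0, 0, 0, 0, 0],
  ],
)

```text
t: 6.22
eef_pos: [0.5931, 0.2026, 0.0642]
tool_rot: [2.221, 2.222, -0.001]
contact_force: [0.7, 1.9, 1.1]
finger_gap: 0.0
```

```bash
python3 - <<'E'
from h import *
s=get_state();print(s["t"],s["eef_pos"],s["contact_force"])
a=camera("side");b=camera("scene");cv2.imwrite("pics/s3.png",a);cv2.imwrite("pics/sc3.png",b)
crop(a,190,170,390,320,4,"pics/s3c.png");crop(b,210,145,410,405,3,"pics/sc3c.png") if 0 else crop(b,220,200,400,380,3,"pics/sc3c.png")
E
```

```text
6.2167 [0.59313816 0.20263637 0.06422106] [0.68675896 1.9069676  1.12672696]
```

View pics/s3c.png

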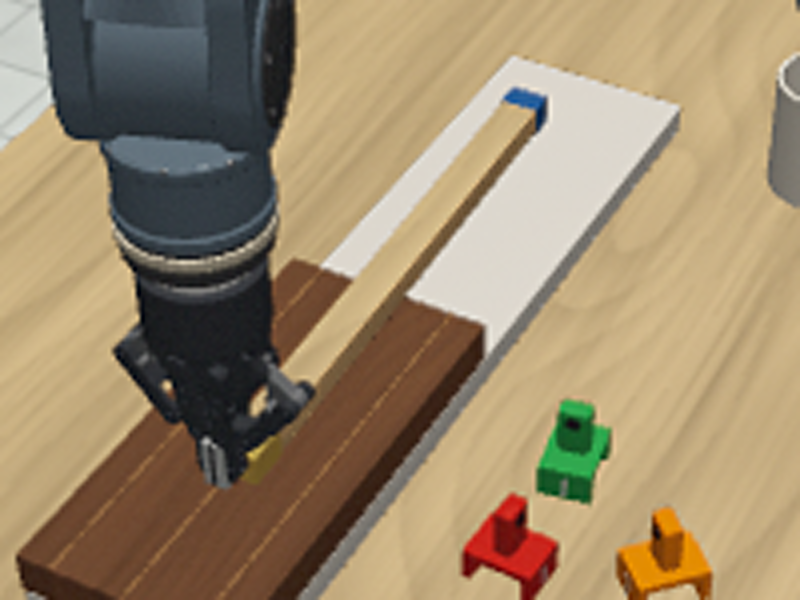

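View pics/sc3.png

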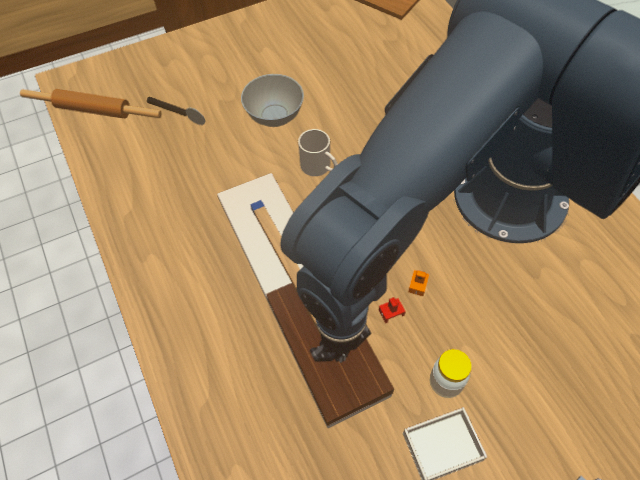

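>>> send_rows(
  increments=[
    [-0.002, 0, 0, 0, 0, 0],
    [-0.002, 0, 0, 0, 0, 0],
    [-0.0015, 0, 0, 0, 0, 0],
    [-0.001, 0, 0, 0, 0, 0],
    [0, 0, 0, 0, 0, 0],
    [0.005, 0, 0, 0, 0, 0],
    [0, 0, 0, 0, 0, 0],
    [0, 0, 0, 0, 0, 0],
    [0, 0, 0, 0, 0, 0],
  ],
)

```text
t: 7.07
eef_pos: [0.5932, 0.2015, 0.0643]
tool_rot: [2.221, 2.222, -0.0]
contact_force: [0.7, -0.4, -0.1]
finger_gap: 0.0001
```

```bash
cat > chk.py <<'E'
from h import *
s=get_state();a=camera("side")
h=cv2.cvtColor(a,cv2.COLOR_BGR2HSV)
m=((h[...,0]>100)&(h[...,0]<125)&(h[...,1]>140)&(h[...,2]>70)).astype(np.uint8)
m[:, :290]=0;m[:,350:]=0;m[:170]=0;m[250:]=0
ys,xs=np.nonzero(m)
y=s["eef_pos"][1]
print("t %.2f tcp"%s["t"],np.round(s["eef_pos"],4),"F",np.round(s["contact_force"],1),"blue",len(xs),xs.mean().round(2),ys.mean().round(2))
cv2.imwrite("pics/last_side.png",a)
E
python3 chk.py; python3 -c "
from h import *
for c in ['side']:
  print(w2p(c,[[.598,-.23,.066],[.598,-.232,.066],[.598,-.23,.04]]))"
```

```text
t 7.07 tcp [0.5932 0.2015 0.0643] F [ 0.7 -0.4 -0.1] blue 31 322.35 193.94
[[321.32056125 194.98539999]
 [321.61031448 194.63688334]
 [321.20354543 202.01181961]]
```

>>> send_rows(
  increments=[
    [-0.005, 0, 0, 0, 0, 0],
    [-0.001, 0, 0, 0, 0, 0],
    [-0.001, 0, 0, 0, 0, 0],
    [0, 0, 0, 0, 0, 0],
    [0.004, 0, 0, 0, 0, 0],
    [0, 0, 0, 0, 0, 0],
    [0, 0, 0, 0, 0, 0],
    [0, 0, 0, 0, 0, 0],
  ],
)

```text
t: 7.78
eef_pos: [0.5932, 0.1985, 0.0643]
tool_rot: [2.221, 2.222, -0.0]
contact_force: [0.3, -0.3, -0.4]
finger_gap: 0.0
```

```bash
python3 chk.py
```

```text
t 7.78 tcp [0.5932 0.1985 0.0643] F [ 0.3 -0.3 -0.4] blue 30 322.7 193.37
```

>>> send_rows(
  increments=[
    [-0.004, 0, 0, 0, 0, 0],
    [-0.001, 0, 0, 0, 0, 0],
    [-0.001, 0, 0, 0, 0, 0],
    [0, 0, 0, 0, 0, 0],
    [0.004, 0, 0, 0, 0, 0],
    [0, 0, 0, 0, 0, 0],
    [0, 0, 0, 0, 0, 0],
    [0, 0, 0, 0, 0, 0],
  ],
)

```text
t: 8.5
eef_pos: [0.5932, 0.1965, 0.0643]
tool_rot: [2.221, 2.222, -0.0]
contact_force: [-0.1, -1.1, 0.1]
finger_gap: -0.0002
```

```bash
python3 chk.py
```

```text
t 8.50 tcp [0.5932 0.1965 0.0643] F [-0.1 -1.1  0.1] blue 33 323.36 193.45
```

>>> send_rows(
  increments=[
    [-0.004, 0, 0, 0, 0, 0],
    [-0.001, 0, 0, 0, 0, 0],
    [-0.001, 0, 0, 0, 0, 0],
    [0, 0, 0, 0, 0, 0],
    [0.004, 0, 0, 0, 0, 0],
    [0, 0, 0, 0, 0, 0],
    [0, 0, 0, 0, 0, 0],
    [0, 0, 0, 0, 0, 0],
  ],
)

```text
t: 9.22
eef_pos: [0.5932, 0.1945, 0.0643]
tool_rot: [2.221, 2.222, -0.0]
contact_force: [1.6, -0.1, 0.3]
finger_gap: -0.0001
```

```bash
python3 chk.py
```

```text
t 9.22 tcp [0.5932 0.1945 0.0643] F [ 1.6 -0.1  0.3] blue 30 323.53 192.97
```

>>> send_rows(
  increments=[
    [-0.004, 0, 0, 0, 0, 0],
    [-0.001, 0, 0, 0, 0, 0],
    [-0.001, 0, 0, 0, 0, 0],
    [0, 0, 0, 0, 0, 0],
    [0.004, 0, 0, 0, 0, 0],
    [0, 0, 0, 0, 0, 0],
    [0, 0, 0, 0, 0, 0],
    [0, 0, 0, 0, 0, 0],
  ],
)

```text
t: 9.93
eef_pos: [0.5932, 0.1925, 0.0643]
tool_rot: [2.221, 2.222, -0.0]
contact_force: [-0.4, 0.9, 0.5]
finger_gap: 0.0002
```

```bash
python3 chk.py
```

```text
t 9.93 tcp [0.5932 0.1925 0.0643] F [-0.4  0.9  0.5] blue 29 323.59 192.34
```

>>> send_rows(
  increments=[
    [-0.004, 0, 0, 0, 0, 0],
    [-0.001, 0, 0, 0, 0, 0],
    [-0.001, 0, 0, 0, 0, 0],
    [0, 0, 0, 0, 0, 0],
    [0.004, 0, 0, 0, 0, 0],
    [0, 0, 0, 0, 0, 0],
    [0, 0, 0, 0, 0, 0],
    [0, 0, 0, 0, 0, 0],
  ],
)

```text
t: 10.65
eef_pos: [0.5932, 0.1905, 0.0643]
tool_rot: [2.221, 2.222, -0.0]
contact_force: [-0.3, -0.4, 1.4]
finger_gap: 0.0002
```

```bash
python3 chk.py
```

```text
t 10.65 tcp [0.5932 0.1905 0.0643] F [-0.3 -0.4  1.4] blue 30 324.47 192.47
```

>>> send_rows(
  increments=[
    [-0.004, 0, 0, 0, 0, 0],
    [-0.001, 0, 0, 0, 0, 0],
    [-0.001, 0, 0, 0, 0, 0],
    [0, 0, 0, 0, 0, 0],
    [0.004, 0, 0, 0, 0, 0],
    [0, 0, 0, 0, 0, 0],
    [0, 0, 0, 0, 0, 0],
    [0, 0, 0, 0, 0, 0],
  ],
)

```text
t: 11.37
eef_pos: [0.5932, 0.1885, 0.0643]
tool_rot: [2.221, 2.222, -0.0]
contact_force: [-0.6, 0.5, 0.4]
finger_gap: 0.0005
```

```bash
python3 chk.py
```

```text
t 11.37 tcp [0.5932 0.1885 0.0643] F [-0.6  0.5  0.4] blue 28 324.54 192.11
```

>>> send_rows(
  increments=[
    [-0.004, 0, 0, 0, 0, 0],
    [-0.001, 0, 0, 0, 0, 0],
    [-0.001, 0, 0, 0, 0, 0],
    [0, 0, 0, 0, 0, 0],
    [0.004, 0, 0, 0, 0, 0],
    [0, 0, 0, 0, 0, 0],
    [0, 0, 0, 0, 0, 0],
    [0, 0, 0, 0, 0, 0],
  ],
)

```text
t: 12.08
eef_pos: [0.5932, 0.1865, 0.0643]
tool_rot: [2.221, 2.222, -0.0]
contact_force: [0.1, 0.1, 0.0]
finger_gap: -0.0002
```

```bash
python3 chk.py
```

```text
t 12.08 tcp [0.5932 0.1865 0.0643] F [0.1 0.1 0. ] blue 28 324.54 191.39
```

>>> send_rows(
  increments=[
    [-0.004, 0, 0, 0, 0, 0],
    [-0.001, 0, 0, 0, 0, 0],
    [-0.001, 0, 0, 0, 0, 0],
    [0, 0, 0, 0, 0, 0],
    [0.004, 0, 0, 0, 0, 0],
    [0, 0, 0, 0, 0, 0],
    [0, 0, 0, 0, 0, 0],
    [0, 0, 0, 0, 0, 0],
  ],
)

```text
t: 12.8
eef_pos: [0.5932, 0.1845, 0.0643]
tool_rot: [2.221, 2.222, -0.0]
contact_force: [-0.2, -0.2, 0.8]
finger_gap: 0.0001
```

```bash
python3 chk.py
```

```text
t 12.80 tcp [0.5932 0.1845 0.0643] F [-0.2 -0.2  0.8] blue 31 325.55 191.61
```

>>> send_rows(
  increments=[
    [-0.004, 0, 0, 0, 0, 0],
    [-0.001, 0, 0, 0, 0, 0],
    [-0.001, 0, 0, 0, 0, 0],
    [0, 0, 0, 0, 0, 0],
    [0.004, 0, 0, 0, 0, 0],
    [0, 0, 0, 0, 0, 0],
    [0, 0, 0, 0, 0, 0],
    [0, 0, 0, 0, 0, 0],
  ],
)

```text
t: 13.52
eef_pos: [0.5932, 0.1825, 0.0643]
tool_rot: [2.221, 2.222, -0.0]
contact_force: [0.1, -0.8, 0.5]
finger_gap: -0.0001
```

```bash
python3 chk.py
```

```text
t 13.52 tcp [0.5932 0.1825 0.0643] F [ 0.1 -0.8  0.5] blue 29 325.66 191.17
```

>>> send_rows(
  increments=[
    [-0.004, 0, 0, 0, 0, 0],
    [-0.001, 0, 0, 0, 0, 0],
    [-0.001, 0, 0, 0, 0, 0],
    [0, 0, 0, 0, 0, 0],
    [0.004, 0, 0, 0, 0, 0],
    [0, 0, 0, 0, 0, 0],
    [0, 0, 0, 0, 0, 0],
    [0, 0, 0, 0, 0, 0],
  ],
)

```text
t: 14.23
eef_pos: [0.5932, 0.1805, 0.0642]
tool_rot: [2.221, 2.222, -0.0]
contact_force: [0.5, -0.8, 0.1]
finger_gap: -0.0001
```

```bash
python3 chk.py
```

```text
t 14.23 tcp [0.5932 0.1805 0.0642] F [ 0.5 -0.8  0.1] blue 27 325.7 190.37
```

>>> send_rows(
  increments=[
    [-0.004, 0, 0, 0, 0, 0],
    [-0.001, 0, 0, 0, 0, 0],
    [-0.001, 0, 0, 0, 0, 0],
    [0, 0, 0, 0, 0, 0],
    [0.004, 0, 0, 0, 0, 0],
    [0, 0, 0, 0, 0, 0],
    [0, 0, 0, 0, 0, 0],
    [0, 0, 0, 0, 0, 0],
  ],
)

```text
t: 14.95
eef_pos: [0.5932, 0.1785, 0.0643]
tool_rot: [2.221, 2.222, -0.0]
contact_force: [0.1, -0.1, -0.5]
finger_gap: 0.0
```

```bash
python3 chk.py
```

```text
t 14.95 tcp [0.5932 0.1785 0.0643] F [ 0.1 -0.1 -0.5] blue 30 326.3 190.37
```

>>> send_rows(
  increments=[
    [-0.004, 0, 0, 0, 0, 0],
    [-0.001, 0, 0, 0, 0, 0],
    [-0.001, 0, 0, 0, 0, 0],
    [0, 0, 0, 0, 0, 0],
    [0.004, 0, 0, 0, 0, 0],
    [0, 0, 0, 0, 0, 0],
    [0, 0, 0, 0, 0, 0],
    [0, 0, 0, 0, 0, 0],
  ],
)

```text
t: 15.67
eef_pos: [0.5932, 0.1765, 0.0643]
tool_rot: [2.221, 2.222, -0.0]
contact_force: [-0.3, -0.2, -0.1]
finger_gap: -0.0005
```

```bash
python3 chk.py
```

```text
t 15.67 tcp [0.5932 0.1765 0.0643] F [-0.3 -0.2 -0.1] blue 31 326.32 190.16
```

>>> send_rows(
  increments=[
    [-0.004, 0, 0, 0, 0, 0],
    [-0.001, 0, 0, 0, 0, 0],
    [-0.001, 0, 0, 0, 0, 0],
    [0, 0, 0, 0, 0, 0],
    [0.004, 0, 0, 0, 0, 0],
    [0, 0, 0, 0, 0, 0],
    [0, 0, 0, 0, 0, 0],
    [0, 0, 0, 0, 0, 0],
  ],
)

```text
t: 16.38
eef_pos: [0.5931, 0.1745, 0.0642]
tool_rot: [2.221, 2.222, -0.0]
contact_force: [-0.9, 0.1, -0.3]
finger_gap: -0.0
```

```bash
python3 chk.py
```

```text
t 16.38 tcp [0.5931 0.1745 0.0642] F [-0.9  0.1 -0.3] blue 26 326.69 189.62
```

>>> send_rows(
  increments=[
    [-0.004, 0, 0, 0, 0, 0],
    [-0.001, 0, 0, 0, 0, 0],
    [-0.001, 0, 0, 0, 0, 0],
    [0, 0, 0, 0, 0, 0],
    [0.004, 0, 0, 0, 0, 0],
    [0, 0, 0, 0, 0, 0],
    [0, 0, 0, 0, 0, 0],
    [0, 0, 0, 0, 0, 0],
  ],
)

```text
t: 17.1
eef_pos: [0.5932, 0.1725, 0.0642]
tool_rot: [2.221, 2.222, -0.0]
contact_force: [-0.3, 0.4, 0.0]
finger_gap: -0.0001
```

```bash
python3 chk.py
```

```text
t 17.10 tcp [0.5932 0.1725 0.0642] F [-0.3  0.4  0. ] blue 26 326.92 191.08
```

>>> send_rows(
  increments=[
    [0.002, 0, 0, 0, 0, 0],
    [0, 0, 0, 0, 0, 0],
    [0, 0, 0, 0, 0, 0],
    [0, 0, 0, 0, 0, 0],
    [0, 0, 0, 0, 0, 0],
    [0, 0, 0, 0, 0, 0],
  ],
)

```text
t: 17.65
eef_pos: [0.5932, 0.1744, 0.0643]
tool_rot: [2.221, 2.222, 0.0]
contact_force: [0.5, -0.3, 0.5]
finger_gap: 0.0002
```

```bash
python3 chk.py; python3 -c "
from h import *
a=cv2.imread('pics/last_side.png');crop(a,190,170,390,320,4,'pics/s5c.png')"
```

```text
t 17.65 tcp [0.5932 0.1744 0.0643] F [ 0.5 -0.3  0.5] blue 20 327.15 196.15
```

View pics/s5c.png

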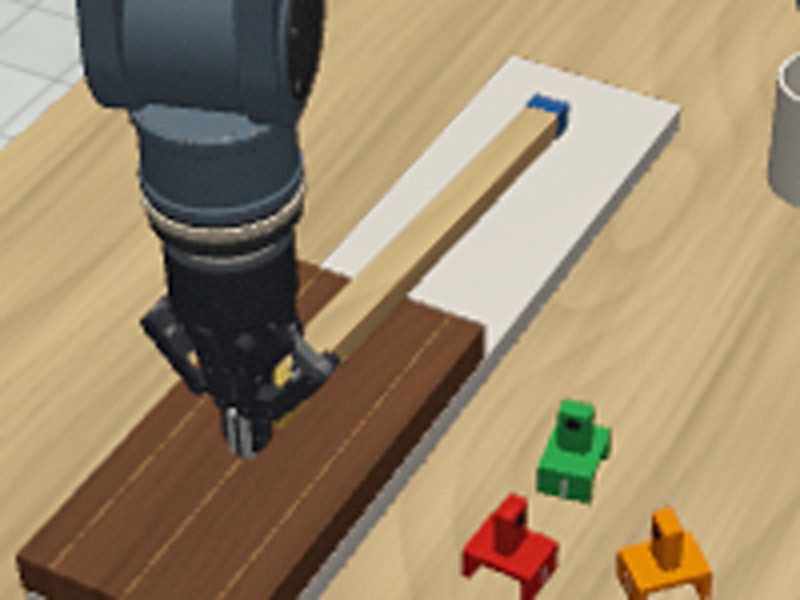

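>>> send_rows(
  increments=[
    [0.02, 0, 0, 0, 0, 0],
    [0.02, 0, -0.005, 0, 0, 0],
    [0, 0, -0.03, 0, 0, 0],
    [0, 0, -0.035, 0, 0, 0],
    [0, 0, -0.035, 0, 0, 0],
    [-0.02, 0, -0.03, 0, 0, 0],
    [-0.035, 0, -0.015, 0, 0, 0],
    [-0.035, 0, 0, 0, 0, 0],
    [-0.035, 0, 0, 0, 0, 0],
    [-0.012, 0, 0, 0, 0, 0],
    [0, 0, 0, 0, 0, 0],
    [0, 0, 0, 0, 0, 0],
  ],
  gripper=0.1,
)

```text
t: 18.7
eef_pos: [0.5933, 0.0771, 0.2143]
tool_rot: [-2.222, -2.22, -0.0]
contact_force: [-0.2, 0.1, 0.3]
finger_gap: 0.0385
```

```bash
python3 - <<'E'
from h import *
s=get_state();print(s["t"],s["eef_pos"],s["tool_rot"],s["finger_gap"])
cv2.imwrite("pics/w6.png",camera("wrist"))
cv2.imwrite("pics/s6.png",camera("side"))
import pickle;pickle.dump({c:get_calibration(c) for c in("wrist","side")},open("k6.pkl","wb"))
E
```

```text
18.7 [0.59325916 0.07712909 0.21429868] [-2.22239596e+00 -2.22015600e+00 -2.00316880e-04] 0.03849505582856372
```

View pics/w6.png

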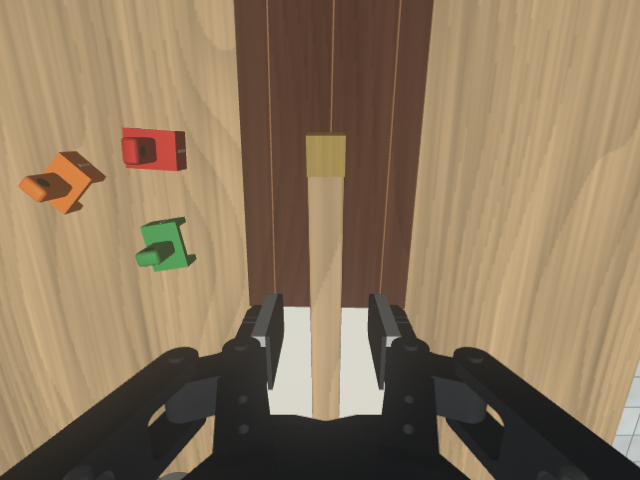

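View pics/s6.png

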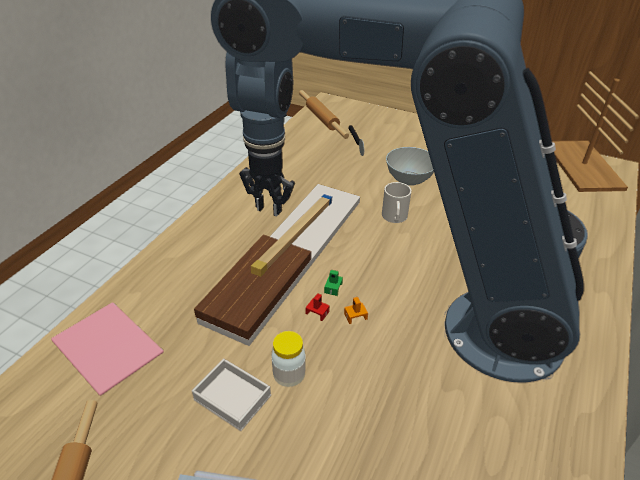

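```bash
python3 - <<'E'
from fit import *
import pickle
k=pickle.load(open("k6.pkl","rb"))["wrist"]
a=cv2.imread("pics/w6.png");crop(a,240,260,420,380,4,"pics/w6e.png");crop(a,115,115,195,175,8,"pics/w6r.png")
m=red(a);mm=m*0;mm[115:180,110:195]=m[115:180,110:195];print(mm.sum())
ks=k
print(fit("saddle",{"wrist":mm},[.43,.143,1.55],cams=("wrist",)))
r=render("wrist",k,"saddle",.4293,.1389,1.5);print(np.minimum(r,mm).sum()/np.maximum(r,mm).sum())
E
```

```text
1641.0
(array([0.43036365, 0.14206167, 1.51207607]), np.float64(0.3704654629783004))
0.5313548639855554
```

View pics/w6e.png

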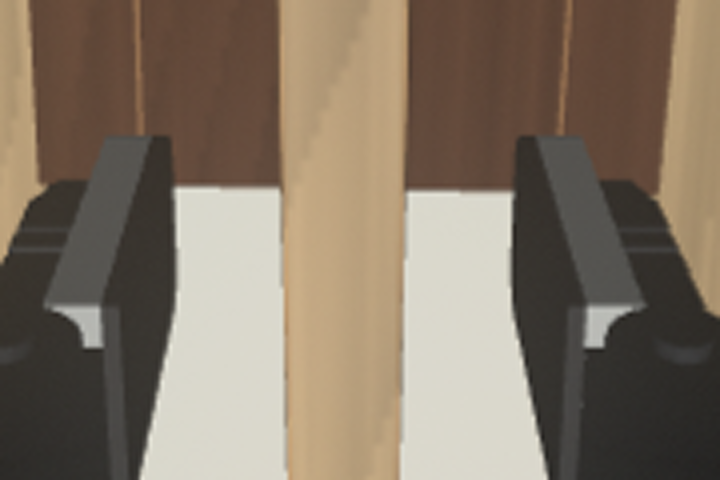

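View pics/w6r.png

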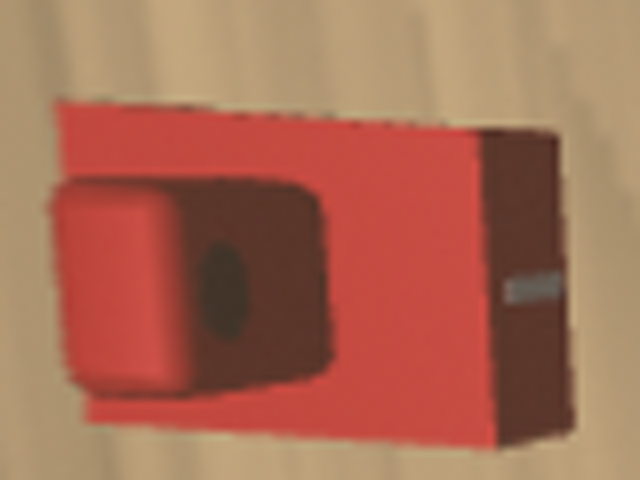

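```bash
python3 - <<'E'
from fit import *
import pickle
k=pickle.load(open("k6.pkl","rb"))["wrist"]
g=lambda L,x,y,s:[((u+.5)/s-.5+x,(v+.5)/s-.5+y) for u,v in L]
print("edge",p2w("wrist",g([(175,186.5),(280,187.5),(407,189.5),(510,190.5)],240,260,4),.055,k))
print("corners",p2w("wrist",g([(40,184),(657,192)],240,260,4),.055,k))
print("bar@edge top",p2w("wrist",g([(282,187),(407,189)],240,260,4),.077,k))
print("bar ",p2w("wrist",g([(278,2),(408,2)],240,260,4),.0828,k),p2w("wrist",g([(288,470),(400,470)],240,260,4),.068,k))
P=p2w("wrist",g([(57,102),(480,130),(497,447),(88,422)],115,115,8),.024,k);print("plate",P,P.mean(0))
print("fin top",p2w("wrist",g([(55,185),(178,185),(190,390),(72,390)],115,115,8),.06,k))
print("mark",p2w("wrist",g([(505,291),(563,287)],115,115,8),[.018,.002],k))
a=cv2.imread("pics/w6.png");crop(a,290,120,370,180,8,"pics/w6t.png")
E
```

```text
edge [[ 0.55264812 -0.00284182  0.055     ]
 [ 0.57796195 -0.0030697   0.055     ]
 [ 0.60859035 -0.00356291  0.055     ]
 [ 0.63344503 -0.00380098  0.055     ]]
corners [[ 0.5201224  -0.00223014  0.055     ]
 [ 0.6689478  -0.00416769  0.055     ]]
bar@edge top [[0.57952994 0.00854192 0.077     ]
 [0.60747099 0.00808417 0.077     ]]
bar  [[0.57950639 0.05461134 0.0828    ]
 [0.60674338 0.05464543 0.0828    ]] [[ 0.57961016 -0.07399648  0.068     ]
 [ 0.6073424  -0.07395125  0.068     ]]
plate [[0.40755203 0.16147954 0.024     ]
 [0.45542483 0.15840596 0.024     ]
 [0.45288557 0.12287711 0.024     ]
 [0.40502688 0.12577476 0.024     ]] [0.43022233 0.14213434 0.024     ]
fin top [[0.42607932 0.15263379 0.06      ]
 [0.43871021 0.15262207 0.06      ]
 [0.43668301 0.13212986 0.06      ]
 [0.42430637 0.13213525 0.06      ]]
mark [[0.45358102 0.14040494 0.018     ]
 [0.45421106 0.14022802 0.002     ]]
```

View pics/w6t.png

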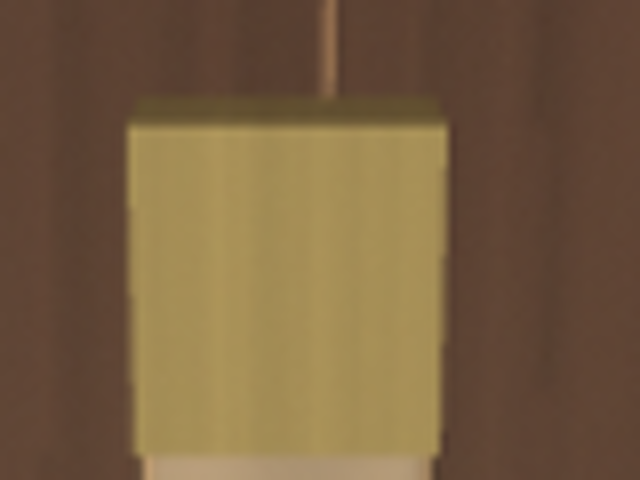

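```bash
python3 - <<'E'
from fit import *
import pickle
K=pickle.load(open("k6.pkl","rb"));k=K["wrist"]
print(p2w("wrist",[(326,135.3)],.096,k))
a=cv2.imread("pics/s6.png");crop(a,190,180,390,330,4,"pics/s6c.png")
E
```

```text
[[0.59349406 0.15445648 0.096     ]]
```

View pics/s6c.png

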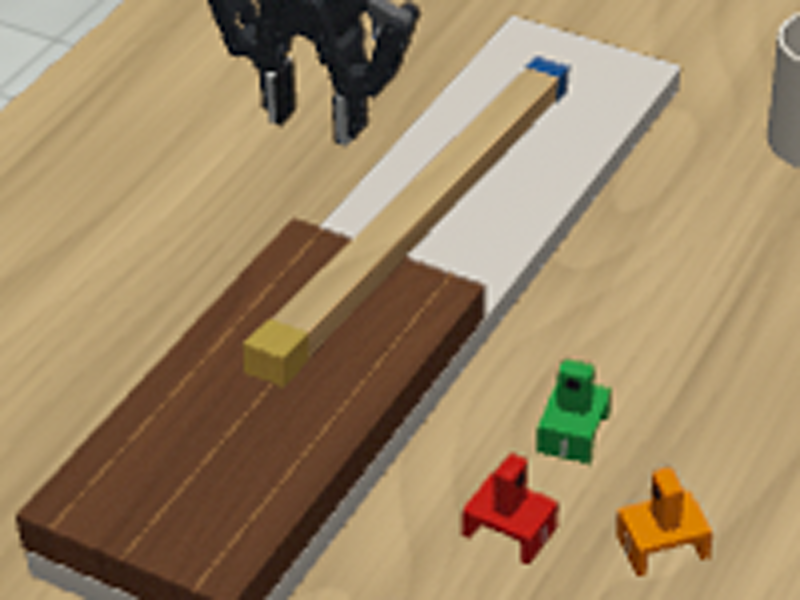

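>>> send_rows(
  increments=[
    [0.013, -0.0326, 0, 0, 0, 0],
    [0.013, -0.0326, 0, 0, 0, 0],
    [0.013, -0.0326, 0, 0, 0, 0],
    [0.013, -0.0326, 0, 0, 0, 0],
    [0.013, -0.0326, 0.01, 0, 0, 0],
    [0, 0, 0.03, 0, 0, 0.8],
    [0, 0, 0.035, 0, 0, 0],
    [0, 0, 0.03, 0, 0, 0],
    [0, 0, 0.015, 0, 0, 0],
    [0, 0, 0, 0, 0, 0],
    [0, 0, 0, 0, 0, 0],
  ],
)

```text
t: 19.72
eef_pos: [0.4298, 0.1431, 0.0943]
tool_rot: [-2.295, -2.144, 0.002]
contact_force: [0.0, 0.1, -0.2]
finger_gap: 0.0379
```

```bash
python3 - <<'E'
from fit import *
s=get_state();print(s["t"],s["eef_pos"],s["tool_rot"],s["finger_gap"])
a=camera("wrist");cv2.imwrite("pics/w7.png",a)
E
```

```text
19.7167 [0.42975859 0.14305411 0.09432272] [-2.29539852e+00 -2.14404009e+00  1.64112515e-03] 0.03786326491575479
```

View pics/w7.png

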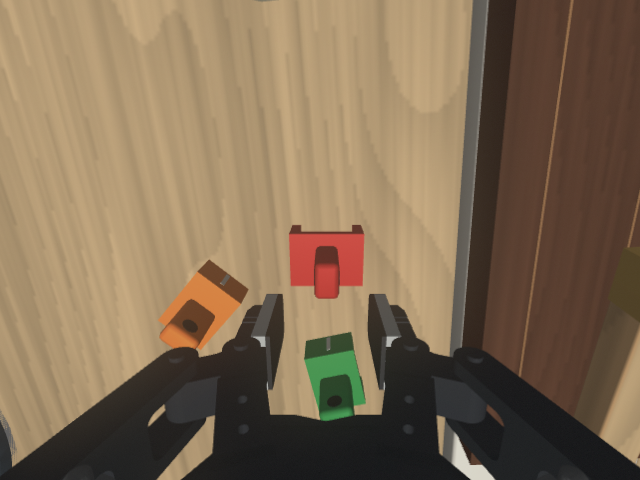

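>>> send_rows(
  increments=[
    [-0.001, 0, 0, 0, 0, 0],
    [0, 0, 0.02, 0, 0, 0],
    [0, 0, 0.02, 0, 0, 0],
    [0, 0, 0.015, 0, 0, 0],
    [0, 0, 0.007, 0, 0, 0],
    [0, 0, 0.003, 0, 0, 0],
    [0, 0, 0, 0, 0, 0],
  ],
  gripper=0.4,
)

```text
t: 20.35
eef_pos: [0.4305, 0.1415, 0.0298]
tool_rot: [2.297, 2.143, 0.001]
contact_force: [-0.0, -0.4, 0.2]
finger_gap: 0.0259
```

>>> send_rows(
  increments=[
    [0, 0, 0, 0, 0, 0],
    [0, 0, 0, 0, 0, 0],
    [0, 0, 0, 0, 0, 0],
    [0, 0, 0, 0, 0, 0],
    [0, 0, 0, 0, 0, 0],
  ],
  gripper=1,
  newtons=25,
)

```text
t: 20.77
eef_pos: [0.431, 0.1416, 0.0303]
tool_rot: [2.297, 2.142, 0.003]
contact_force: [-0.8, -0.1, 7.4]
finger_gap: 0.0138
```

```bash
python3 - <<'E'
from fit import *
s=get_state();print(s["t"],s["eef_pos"],s["contact_force"],s["finger_gap"])
a=camera("wrist");cv2.imwrite("pics/w8.png",a)
E
```

```text
20.7667 [0.43095155 0.1416418  0.03033704] [-0.83158686 -0.11252564  7.41976006] 0.013783335497904118
```

View pics/w8.png

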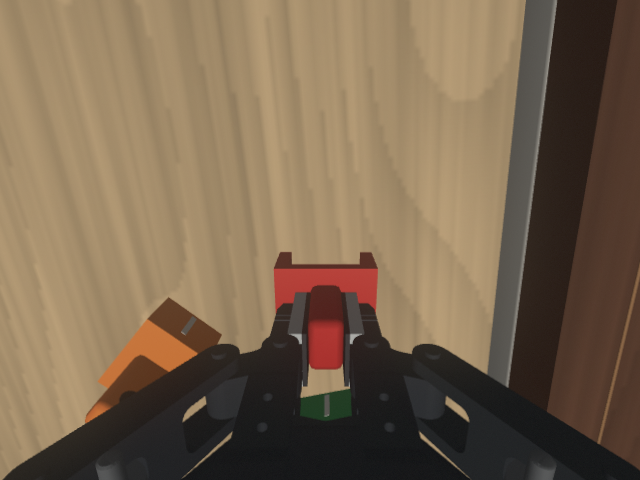

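>>> send_rows(
  increments=[
    [0, 0, -0.01, 0, 0, 0],
    [0, 0, -0.025, 0, 0, 0],
    [0, 0, -0.035, 0, 0, 0],
    [0, 0, -0.035, 0, 0, 0],
    [0, 0, -0.035, 0, 0, -0.8],
    [0, 0, -0.01, 0, 0, 0],
    [-0.02, 0.03, 0, 0, 0, 0],
    [-0.02, 0.035, 0, 0, 0, 0],
    [-0.02, 0.035, 0, 0, 0, 0],
    [-0.015, 0.035, 0, 0, 0, 0],
    [0, 0.0275, 0, 0, 0, 0],
    [0, 0, 0, 0, 0, 0],
    [0, 0, 0, 0, 0, 0],
  ],
)

```text
t: 21.9
eef_pos: [0.5934, 0.066, 0.1785]
tool_rot: [-2.222, -2.22, 0.001]
contact_force: [-0.1, 0.8, -1.1]
finger_gap: 0.0135
```

```bash
python3 - <<'E'
from fit import *
s=get_state();print(s["t"],s["eef_pos"],s["tool_rot"],s["contact_force"],s["finger_gap"])
a=camera("wrist");cv2.imwrite("pics/w9.png",a);crop(a,250,220,400,330,5,"pics/w9c.png")
k=get_calibration("wrist")
p=s["eef_pos"]
for dz in(.029,.030,.031):
  f=np.array([p[0],p[1],p[2]-dz])
  print(dz,w2p("wrist",f+[[-.024,.018,.024],[.024,.018,.024],[-.024,.018,0],[.024,.018,0],[-.007,.011,.06],[.007,.011,.06],[-.007,.011,.024],[.007,.011,.024]],k).round(1).tolist())
E
```

```text
21.9 [0.59341637 0.06602818 0.17854173] [-2.22192903e+00 -2.22014211e+00  9.72264366e-04] [-0.09761074  0.77843331 -1.10648174] 0.013540598517309857
0.029 [[274.6, 269.3], [379.9, 269.3], [281.1, 252.4], [373.1, 252.4], [308.3, 323.8], [346.9, 323.8], [312.1, 283.4], [342.4, 283.5]]
0.03 [[274.9, 268.5], [379.6, 268.5], [281.3, 251.8], [372.8, 251.8], [308.4, 322.4], [346.7, 322.4], [312.2, 282.6], [342.3, 282.6]]
0.031 [[275.2, 267.7], [379.3, 267.7], [281.6, 251.1], [372.6, 251.2], [308.6, 321.0], [346.6, 321.0], [312.2, 281.7], [342.2, 281.7]]
```

View pics/w9.png

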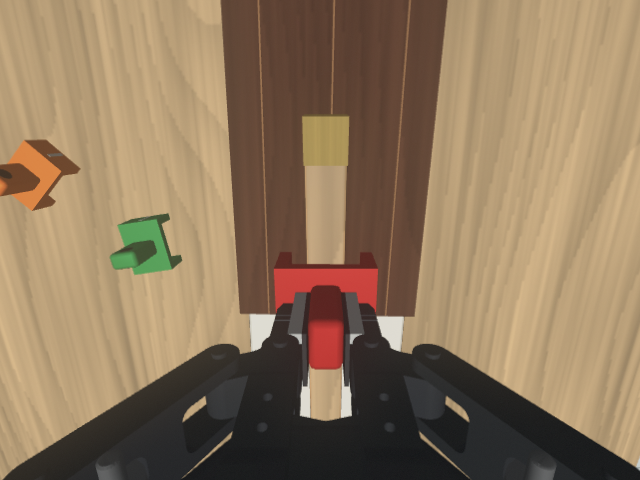

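View pics/w9c.png

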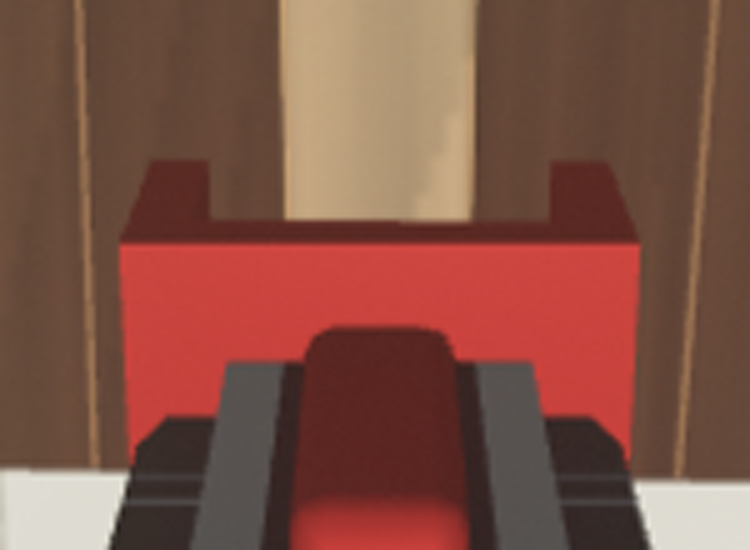

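>>> send_rows(
  increments=[
    [-0.0257, 0, 0.0178, 0, 0, 0],
    [-0.0257, 0, 0.0178, 0, 0, 0],
    [-0.0257, 0, 0.0178, 0, 0, 0],
    [0, 0, 0, 0, 0.7, 0],
    [0, 0, 0, 0, 0.63, 0],
    [0, 0, 0, 0, 0, 0],
    [0, 0, 0, 0, 0, 0],
    [0, 0, 0, 0, 0, 0],
  ],
)

```text
t: 22.62
eef_pos: [0.5925, -0.0102, 0.1264]
tool_rot: [-2.162, -2.164, -0.124]
contact_force: [-0.0, 0.7, -0.4]
finger_gap: 0.0137
```

```bash
python3 - <<'E'
from fit import *
s=get_state();print(s["t"],s["eef_pos"],s["tool_rot"],s["contact_force"],s["finger_gap"])
R=cv2.Rodrigues(s["tool_rot"])[0];print(R.round(4))
p=s["eef_pos"];foot=p+R[:,2]*.0303
n=-R[:,2];E0=np.array([.5935,-.0033,.055]);T=E0+n*.0343
print("foot",foot,"delta to seated in tool axes",R.T@(T-p))
a=camera("wrist");b=camera("side");cv2.imwrite("pics/w10.png",a);crop(b,230,130,360,230,6,"pics/s10c.png")
# project edge, bar top edges under the saddle
k=get_calibration("wrist")
print(w2p("wrist",[[.52,-.0023,.055],[.669,-.0043,.055]],k))
E
```

```text
22.6167 [ 0.59247181 -0.01024357  0.12643958] [-2.16182623 -2.16375969 -0.12426065] [-0.03755307  0.65786957 -0.3642779 ] 0.01365891409426433
[[-9.000e-04  1.000e+00  5.000e-04]
 [ 9.935e-01  9.000e-04  1.140e-01]
 [ 1.140e-01  6.000e-04 -9.935e-01]]
foot [ 0.59248573 -0.00678868  0.0963372 ] delta to seated in tool axes [-0.00124837  0.00099407  0.03746585]
[[214.4109736  257.84841293]
 [441.83846003 261.16392475]]
```

View pics/w10.png

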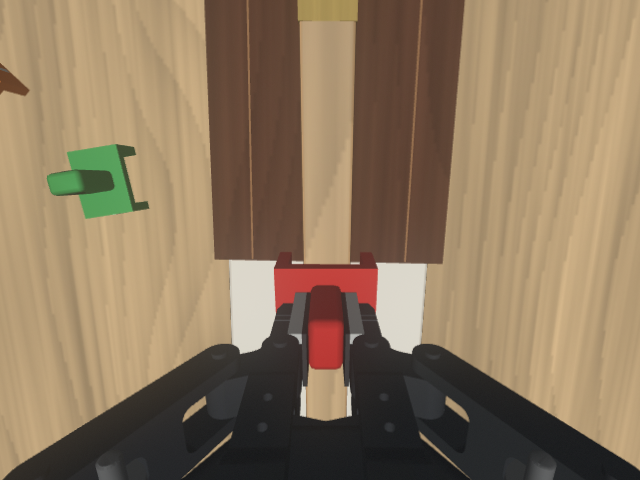

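View pics/s10c.png

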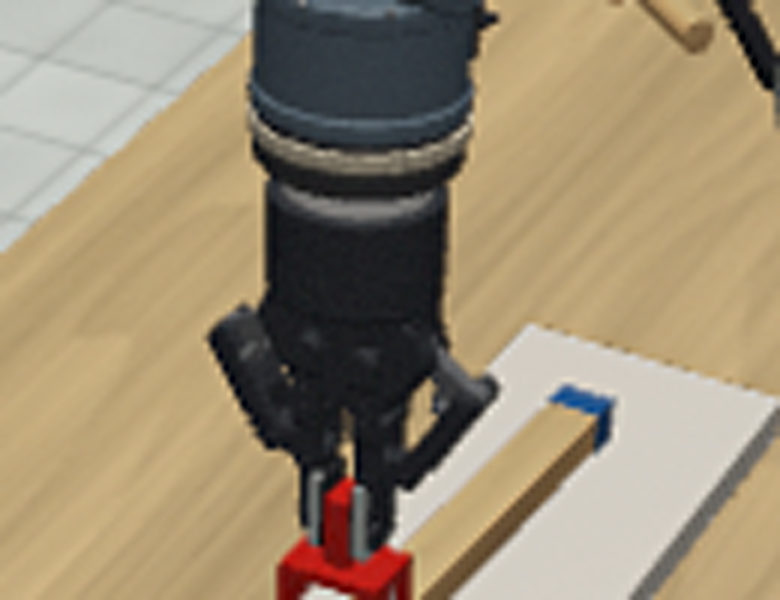

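>>> send_rows(
  increments=[
    [-0.001, 0.001, 0, 0, 0, 0],
    [0, 0, 0.01, 0, 0, 0],
    [0, 0, 0.01, 0, 0, 0],
    [0, 0, 0.007, 0, 0, 0],
    [0, 0, 0.004, 0, 0, 0],
    [0, 0, 0, 0, 0, 0],
    [0, 0, 0, 0, 0, 0],
  ],
)

```text
t: 23.3
eef_pos: [0.5935, -0.008, 0.0947]
tool_rot: [-2.161, -2.162, -0.125]
contact_force: [0.0, -0.0, -0.4]
finger_gap: 0.0136
```

```bash
python3 - <<'E'
from fit import *
import pickle
s=get_state();print(s["t"],s["eef_pos"],s["contact_force"],s["finger_gap"])
R=cv2.Rodrigues(s["tool_rot"])[0]
p=s["eef_pos"]
n=-R[:,2];E0=np.array([.5935,-.0033,.055]);T=E0+n*.0343
print("delta to seated in tool axes",R.T@(T-p))
a=camera("wrist");b=camera("side");c=camera("scene");cv2.imwrite("pics/w11.png",a);cv2.imwrite("pics/s11.png",b);crop(b,240,190,340,265,8,"pics/s11c.png");crop(c,230,220,380,330,5,"pics/sc11c.png")
k=get_calibration("wrist");pickle.dump(k,open("k11.pkl","wb"))
print(w2p("wrist",[[.52,-.0023,.055],[.669,-.0043,.055]],k))
E
```

```text
23.3 [ 0.59348984 -0.00802233  0.09466208] [ 0.03237838 -0.01127579 -0.42249545] 0.013560749535416148
delta to seated in tool axes [9.70608890e-05 3.90289306e-05 5.64208784e-03]
[[195.14925233 273.33225402]
 [457.22043981 276.7742695 ]]
```

View pics/w11.png

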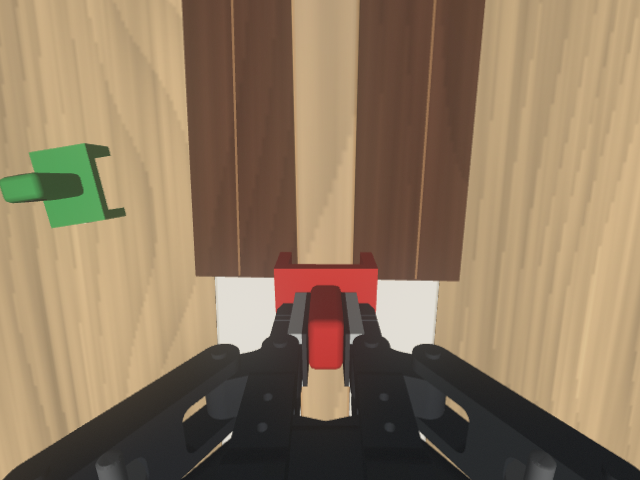

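View pics/s11c.png

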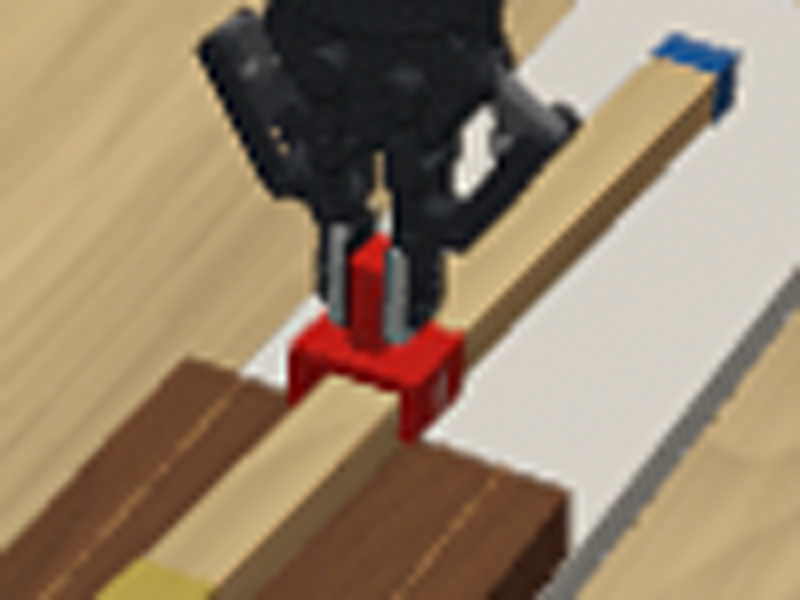

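View pics/sc11c.png

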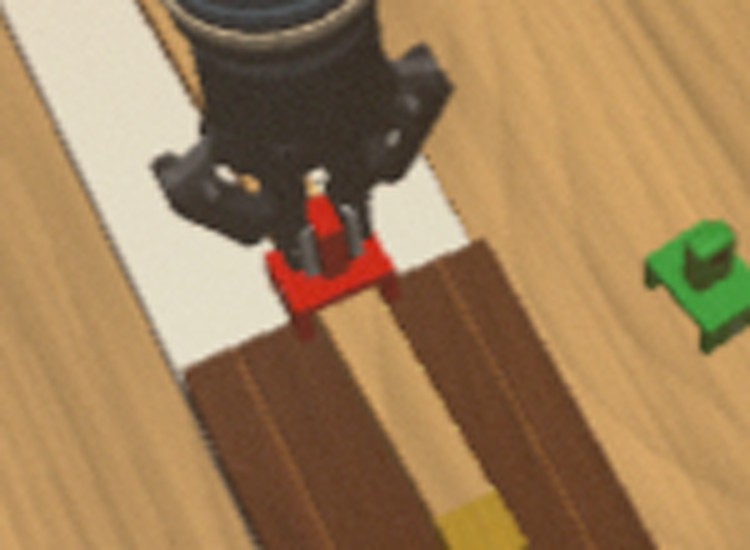

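```bash
python3 - <<'E'
from fit import *
import pickle
k=pickle.load(open("k11.pkl","rb"));s=get_state();R=cv2.Rodrigues(s["tool_rot"])[0];p=s["eef_pos"]
a=cv2.cvtColor(cv2.imread("pics/w11.png"),cv2.COLOR_BGR2GRAY).astype(float)
L=[]
for u in list(range(225,268,3))+list(range(388,430,3)):
    g=np.diff(a[262:295,u-1:u+2].mean(1)); i=g.argmax(); w=g[max(0,i-2):i+3]; L.append((u,262.5+(np.arange(max(0,i-2),i+3)[:len(w)]*w).sum()/w.sum()))
E=p2w("wrist",L,.055,k); c=np.polyfit(E[:,0]-.5935,E[:,1],1); print("edge y at bar",c, np.std(E[:,1]-np.polyval(c,E[:,0]-.5935)))
# plate front edge in red channel
b=cv2.imread("pics/w11.png")[...,2].astype(float)
rows=[]
for u in list(range(282,300,3))+list(range(352,372,3)):
    g=np.diff(b[255:280,u-1:u+2].mean(1)); i=g.argmax(); w=g[i-2:i+3]; rows.append(255.5+(np.arange(i-2,i+3)*w).sum()/w.sum())
print("plate row",np.round(rows,2))
for h in(.029,.0303,.0316):
    f=p-(-R[:,2])*h
    print(h,w2p("wrist",[f+R[:,0]*(.018+o)+(-R[:,2])*.024 for o in (-.002,0,.002)],k)[:,1])
n=-R[:,2]; print("foot y if seated",(p-n*.0303+R[:,2]*.0056))
E
```

```text
edge y at bar [-0.01956204 -0.00518383] 6.34536931473443e-05
plate row [268.2  268.19 268.21 268.22 268.22 268.22 268.19 268.2  268.22 268.2
 268.22 268.22 268.21]
0.029 [272.900063   268.8112992  264.69126191]
0.0303 [271.83184828 267.77094188 263.67922311]
0.0316 [270.78010844 266.74669122 262.68291264]
foot y if seated [ 0.5939877  -0.00401959  0.05970152]
```

```bash
python3 - <<'E'
from fit import *
a=cv2.imread("pics/s11.png");crop(a,280,220,320,255,16,"pics/s11d.png")
for c in["side"]:
  s=get_state();R=cv2.Rodrigues(s["tool_rot"])[0];p=s["eef_pos"];n=-R[:,2];f=p-n*.0303
  print("pred mark bottom/top",w2p(c,[f-R[:,1]*.024, f-R[:,1]*.024+n*.012]))
  print("pred leg bottom corners",w2p(c,[f-R[:,1]*.024+R[:,0]*.018,f-R[:,1]*.024-R[:,0]*.018]))
  print("edge pred y=-.0033",w2p(c,[[.519,-.0023,.055],[.6,-.0035,.055],[.668,-.0043,.055]]), "y=-.0053",w2p(c,[[.519,-.0043,.055],[.668,-.0063,.055]]))
E
```

```text
pred mark bottom/top [[294.29096067 241.80063448]
 [294.4504802  238.10533585]]
pred leg bottom corners [[291.11958638 245.12834943]
 [297.40161854 238.53658151]]
edge pred y=-.0033 [[310.91972465 250.83813114]
 [284.35497984 241.69522569]
 [262.76349022 234.3211337 ]] y=-.0053 [[311.25571271 250.39160653]
 [263.13390799 233.90522946]]
```

View pics/s11d.png

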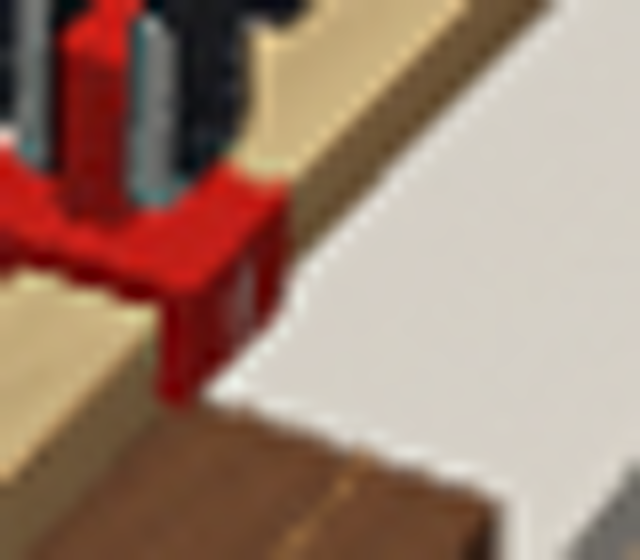

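>>> send_rows(
  increments=[
    [0, 0, 0.002, 0, 0, 0],
    [0, 0, 0.0015, 0, 0, 0],
    [0, 0, 0.001, 0, 0, 0],
    [0, 0, 0, 0, 0, 0],
    [0, 0, 0, 0, 0, 0],
  ],
)

```text
t: 23.87
eef_pos: [0.5937, -0.0075, 0.0905]
tool_rot: [-2.161, -2.162, -0.125]
contact_force: [0.1, -0.3, -0.9]
finger_gap: 0.0137
```

```bash
python3 chk.py;python3 -c "
from h import *
a=cv2.imread('pics/last_side.png');crop(a,240,190,340,265,8,'pics/s12c.png')"
```

```text
t 23.87 tcp [ 0.5937 -0.0075  0.0905] F [ 0.1 -0.3 -0.9] blue 20 326.5 196.5
```

View pics/s12c.png

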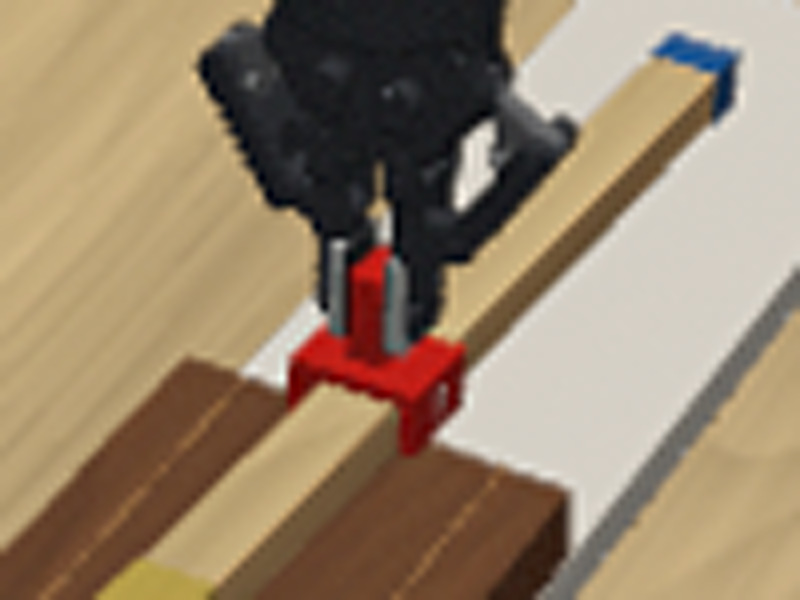

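>>> send_rows(
  increments=[
    [0, 0, 0.0006, 0, 0, 0],
    [0, 0, 0, 0, 0, 0],
    [0, 0, 0, 0, 0, 0],
  ],
)

```text
t: 24.17
eef_pos: [0.5937, -0.0075, 0.0899]
tool_rot: [-2.161, -2.162, -0.126]
contact_force: [-0.1, 0.4, -1.3]
finger_gap: 0.0136
```

>>> send_rows(
  increments=[
    [0, 0, 0, 0, 0, 0],
    [0, 0, 0, 0, 0, 0],
    [0, 0, 0, 0, 0, 0],
    [0, 0, 0, 0, 0, 0],
    [0, 0, 0, 0, 0, 0],
    [0, 0, 0, 0, 0, 0],
  ],
  gripper=0.25,
)

```text
t: 24.67
eef_pos: [0.5937, -0.0075, 0.0899]
tool_rot: [-2.161, -2.162, -0.126]
contact_force: [0.6, 0.9, -0.7]
finger_gap: 0.0321
```

```bash
python3 chk.py;python3 -c "
from h import *
a=cv2.imread('pics/last_side.png');crop(a,240,190,340,265,8,'pics/s13c.png')"
```

```text
t 24.67 tcp [ 0.5937 -0.0075  0.0899] F [ 0.6  0.9 -0.7] blue 21 326.67 196.81
```

View pics/s13c.png

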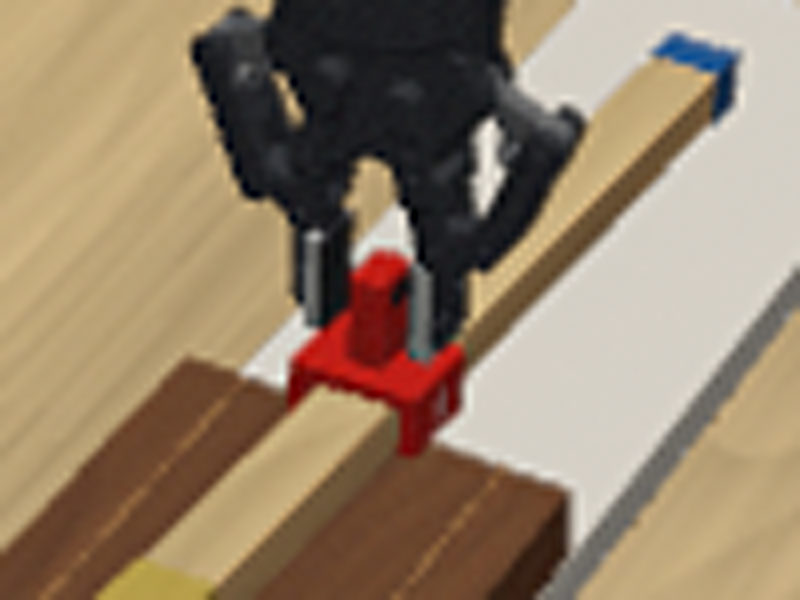

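>>> send_rows(
  increments=[
    [0, 0, -0.005, 0, 0, 0],
    [0, 0, -0.015, 0, 0, 0],
    [0, 0, -0.02, 0, 0, 0],
    [0, 0, -0.025, 0, 0, 0],
    [0, 0, -0.03, 0, 0, 0],
    [0, 0, -0.03, 0, -0.7, 0],
    [0, 0, 0, 0, -0.63, 0],
    [0.03, 0, 0, 0, 0, 0],
    [0.03, 0, 0, 0, 0, 0],
    [0.02, 0, 0, 0, 0, 0],
    [0, 0, 0, 0, 0, 0],
    [0, 0, 0, 0, 0, 0],
    [0, 0, 0, 0, 0, 0],
  ],
)

```text
t: 25.8
eef_pos: [0.5937, 0.0577, 0.2143]
tool_rot: [2.221, 2.222, -0.0]
contact_force: [0.2, -0.9, 0.1]
finger_gap: 0.0321
```

```bash
python3 chk.py; python3 - <<'E'
from fit import *
a=cv2.imread("pics/last_side.png");crop(a,190,180,390,330,4,"pics/s14c.png")
b=camera("wrist");cv2.imwrite("pics/w14.png",b);c=camera("scene");crop(c,230,220,380,330,5,"pics/sc14c.png")
crop(b,250,230,400,340,5,"pics/w14c.png")
import pickle;pickle.dump(get_calibration("wrist"),open("k14.pkl","wb"))
E
```

```text
t 25.80 tcp [0.5937 0.0577 0.2143] F [ 0.2 -0.9  0.1] blue 20 326.5 196.5
```

View pics/s14c.png

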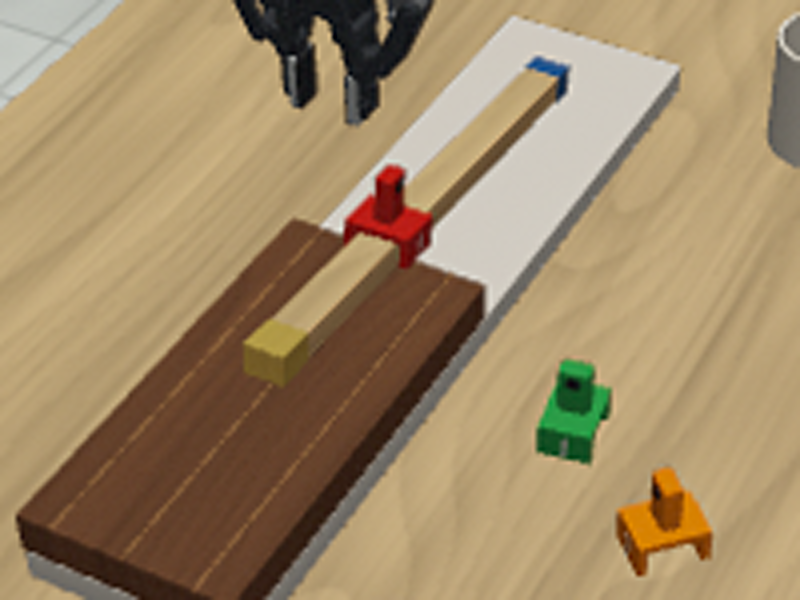

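View pics/w14.png

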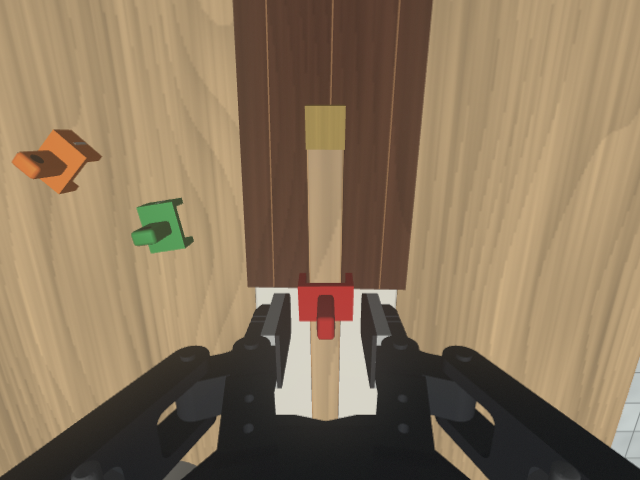

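View pics/sc14c.png

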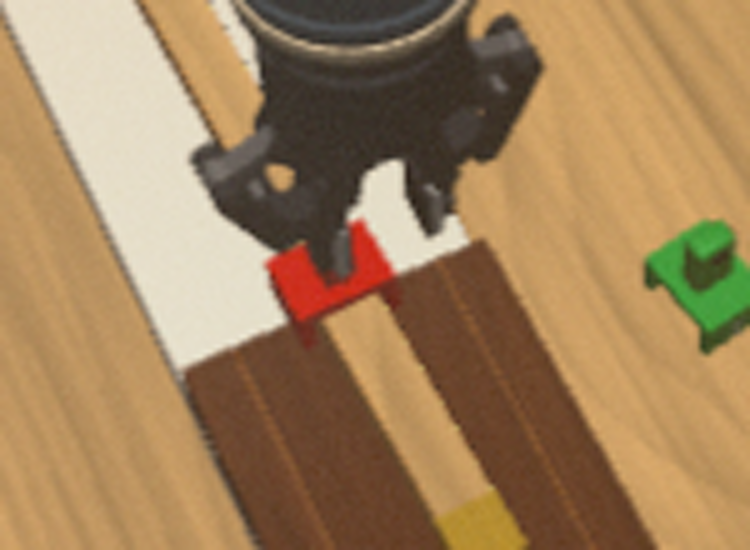

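```bash
python3 - <<'E'
from fit import *
import pickle
k=pickle.load(open("k14.pkl","rb"));a=cv2.imread("pics/w14.png")
b=a[...,2].astype(float);g=cv2.cvtColor(a,cv2.COLOR_BGR2GRAY).astype(float)
def edge(img,us,r0,r1,sgn):
    L=[]
    for u in us:
        d=sgn*np.diff(img[r0:r1,u-1:u+2].mean(1));i=d.argmax();j=slice(max(0,i-2),i+3);L.append((u,r0+.5+(np.arange(len(d))[j]*d[j]).sum()/d[j].sum()))
    return L
F=edge(b,range(305,350,4),276,295,1);print(np.round(F,1).tolist())
B=edge(b,[303,306,309,341,345,348],312,330,1);print(np.round(B,1).tolist())
Fw=p2w("wrist",F,.0849,k);Ew=p2w("wrist",edge(g,list(range(260,280,3))+list(range(365,390,3)),278,300,1),.055,k)
print("front y",Fw[:,1].mean(),"edge",np.polyfit(Ew[:,0]-.5935,Ew[:,1],1),Ew[:,1])
crop(a,280,260,380,335,8,"pics/w14c.png")
E
```

```text
[[305.0, 286.0], [309.0, 286.0], [313.0, 286.0], [317.0, 286.0], [321.0, 285.8], [325.0, 285.8], [329.0, 285.8], [333.0, 285.7], [337.0, 285.8], [341.0, 285.8], [345.0, 285.8], [349.0, 285.8]]
[[303.0, 320.8], [306.0, 320.8], [309.0, 320.8], [341.0, 320.7], [345.0, 320.5], [348.0, 320.5]]
front y 0.010781564696295655 edge [-0.01899623 -0.00491674] [-0.00383195 -0.00383166 -0.00382844 -0.00383841 -0.00391696 -0.00404403
 -0.00401956 -0.00570226 -0.00569809 -0.00571825 -0.00563671 -0.00585443
 -0.00606515 -0.00595048 -0.00593629 -0.0060865 ]
```

View pics/w14c.png

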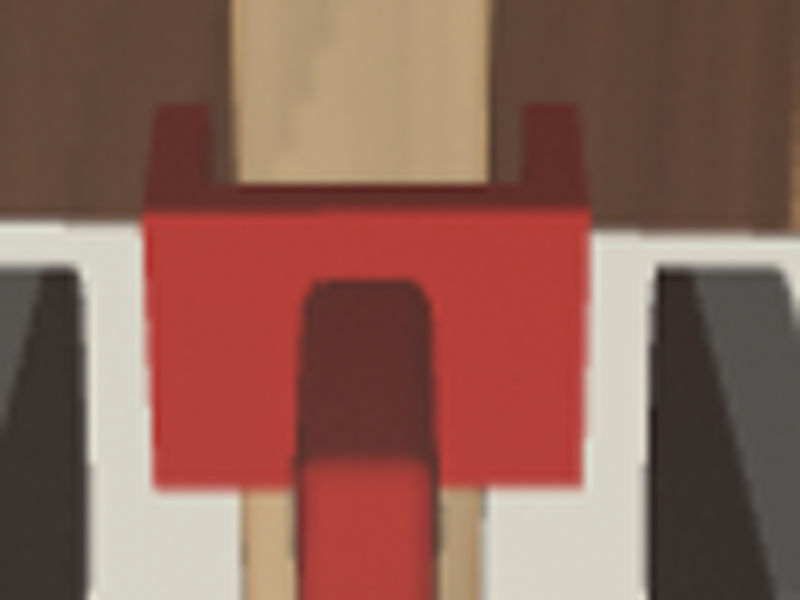

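```bash
python3 - <<'E'
from station import *
print(hand_in())
E
```

```text
the job is handed in; nothing more can be done
None
```

I pushed the bar's brass end in 2 mm nudges, backing off after each, until the bar tipped by itself and its blue end came down on the white board. Then I set the red saddle astride it at the edge, tilted to match the slope, and handed in at about 26 s with the arm clear.

**Last checks:**
- The bar is still tipped; its blue end sits at the same pixels before and after the saddle went on.
- The saddle is seated with both legs straddling the bar.
- In the last wrist picture the middle of the saddle's feet is about 0.6 mm to the brass side of the edge. Because the saddle leans with the bar, its centre sits about 3 mm to the blue side.
- I did not touch the mug, jar, bowl or tray, nor the green and orange saddles.

**Disagreement:** the cameras put the edge at world y between about −1 mm and −5 mm. I placed the saddle by comparing it with the edge in the same picture. There, the wrist view put the edge about 2 mm farther towards the blue end than the side view did, so the saddle's offset from the edge is only known to a couple of millimetres.

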